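# Put the mixed-up kitchen things back in their own places

## Robot

A 7-joint arm with a two-finger parallel gripper is mounted at the origin on the work surface. World frame = base frame: x ahead of the robot, y to its left, z up, the work surface at z = 0. Lengths are in m, angles in degrees, forces in N, time in s.
With the tool pointing down it reaches from about 0.425 to 0.875 m from the base axis. Payload 4.7 kg.
Tool frame: the origin (TCP) lies midway between the tips of the shut fingers; the grasp point (between the pads) lies 19 mm behind it; y points along the fingers, x is the direction in which the jaws open and shut, and the axes are right-handed (so a half turn about y gives the same grasp; the last joint's range is limited). The gripper opens to 87 mm and grips with 3 to 60 N. Pads are 19 mm wide; open, the fingers measure 117 mm over their backs; the gripper's body (75 mm by 190 mm) begins 51 mm behind the grasp point.
Start: joints at [70.766, 18.392, -4.016, 83.108, 1.295, 78.541, -3.26], TCP at [0.223, -0.611, 0.223] pointing down, gripper open.
Joint ranges: [-163.93, 163.93], [-17.29, 119.83], [-79.2, 71.16], [3.27, 140.29], [-89.18, 269.18], [5.43, 117.66], [-154.24, 154.24]. Speed limits (degrees/s): [147.25, 147.25, 180, 180, 180, 180, 180].

## Interface

Orientations are given as [roll, pitch, yaw] about the fixed x, y, z axes, in that order (R = Rz(yaw) Ry(pitch) Rx(roll)).
In Python, from cell import env gives the robot as it stands.
- The arm moves only by the tool carry_out, never from a script. Its argument "targets" is a list of rows, each a list of 2 entries, a list of its own where there are three numbers: the shift along the tool's x, y, z in mm, then the turn, a rotation vector about the tool's x, y, z in degrees. A call has 1 to 12 rows; each row shifts and turns the commanded pose from where the row before left it, along the tool's axes as they then stand; what a row does not reach is not made up. A row lasts 1/10 s, in which the tool goes at most 50 mm and 8.59 degrees, less where a joint would pass 70% of its speed; a pose out of reach is approached as far as the arm can. A call with a gripper value outside its range is refused whole. "jaw" is the opening, from 0 (shut) to 1 (fully open), set as the call begins (left out, the last holds). The fingers move at their own pace and stop on an object; "squeeze" is the grip in N (left out, the last holds). Time passes only in rows, so rows that do not move let the fingers close. It gives the time, the measured TCP pose, the force and the opening at its end, in the units of the state.
- env.get_obs(): the state, without advancing time (a new reading comes with each control period).
- env.read_camera(name): name is "scene" or "top"; returns the picture (420x560x3 uint8, red, green, blue); there is no depth.
- env.get_calibration(name): a dict with "fx", "fy", "cx", "cy" (pixels), "R" (3x3) and "t" (3): a world point X has camera coordinates R X + t. Camera axes: x right, y down, z forward; pixel columns grow to the right and rows downward; lengths in m; the calibration is good to about 2 mm. A picture is of the moment at which its call begins. get_calibration takes no time and is no camera call.
- env.sign_off(): hands the job in, once; it reports no verdict.
Trained networks look in the newest picture that a camera, given by its name, has taken for a name from the list of things; names that differ only in an ending like _2 or _b are one class to them, and where a whole thing is asked for, a point or a joint stands for the part that bears it (a point fixed in the world has none). Each returns a list of dicts, best first, with "p" (0 to 1); they miss things now and then, are a little off and sometimes report something else, mostly with a low value. They report only what shows in the picture. A call takes as long as a camera call. They do not tell look-alikes from the thing itself.
- env.outline_of(camera, label): "mask" (420x560 bool, what is visible of it) and "xy" ([column, row] in pixels, amid what is visible of it).
The state is a dict: "time_s": time; "qpos": joint angles; "joint_velocities": joint speeds; "effort": joint torques, N m; "tool_pos": TCP position; "tool_rot": TCP orientation; "force": force on the tool from outside, world axes, zero at the start; "wrist_torque": the same for the moment, N m; "grip_width": finger opening in m.
Only numpy, scipy, OpenCV 4.12 (cv2) and the standard library are available. Lean on these libraries where they do the work, as an engineer would, in place of code of your own. Each camera call takes 0.05 s, during which the arm holds its last target.

## Task

These four things all stand in one another's places: put the white cup in the middle of the wooden board, the clear yellow-lidded container in the middle of the black scale, the red colander in the middle of the steel drip tray and the steel grater in the middle of the blue plate, all upright. The counter is not clean, so never set any of them on it: park things on the green pot holder when you need a free spot, and leave it empty at the end. Tip nothing over and do not disturb the pepper mill.

Things in the scene. Friction and masses are not known exactly. Their poses are not given: they have to be found in the camera images.
- cup_mid (a point): White ceramic cup without handle, open at the top, round, 65 mm across and 74 mm high (sides upright from 20 mm above the foot), about 0.2 kg; grip it across its outside. Point: its centre, 37 mm above its foot. z is up along its axis.
- container_mid (a point): Clear square lidded container with a yellow lid, closed and in one piece, 64 x 64 mm and 62 mm high, about 0.16 kg; grip it across two flat sides. Point: its centre, 31 mm above its underside. x and y are square to its sides, z is up.
- colander_mid (a point): Small red plastic colander, 100 mm across the rim, 68 mm across the foot, rim 52 mm high, with a rigid red bail handle arching over it, 95 mm high in all, about 0.11 kg. Point: its centre, 47.5 mm above its foot, on its axis. z is up, the bail runs along y. The grip bar on top of the bail is 50 mm long (y), 12 mm thick (x), 14 mm high; its middle is straight above the point by 40 mm. Grip the bar across x.
- grater_mid (a point): Small steel box grater, a box of 56 mm (x) by 42 mm (y) and 70 mm high with a black bar handle on top, running along x, 90 mm high in all, about 0.18 kg. Point: its centre, 45 mm above its underside. z is up. Grip the steel box across y.
- wood_top (a point): Pale wooden serving board, square, 110 mm across, 12 mm thick, fixed, top level with the other places; the point is the centre of its flat top. The cup's place.
- scale_top (a point): Black kitchen scale with a small pale display strip along one edge and a dark grey disc on top, square, 110 mm across, 12 mm thick, fixed, top level with the other places; the point is the centre of its flat top. The clear container's place.
- drip_top (a point): Steel drip tray with dark slots, square, 110 mm across, 12 mm thick, fixed, top level with the other places; the point is the centre of its flat top. The colander's place.
- plate_top (a point): Blue ceramic plate, round, 110 mm across, 12 mm thick, fixed, top level with the other places; the point is the centre of its flat top. The grater's place.
- holder_top (a point): Green silicone pot holder, round, 110 mm across, 12 mm thick, fixed, top level with the other places; the point is the centre of its flat top. It is empty at the start: the free spot.
- mill_mid (a point): Dark wooden pepper mill standing on the counter amid the things, round, 40 mm across and 80 mm high, loose. Point: its centre, 40 mm up. Leave it alone.
Things that resemble listed ones, but are neither listed nor needed, are in the scene too. What is shaped like the part that bears cup_mid but pink is not meant.

How it is judged:
By the outcome, as a careful person would: the job done as asked, in the order asked, and still so for the second after the job is handed in, with the robot touching nothing.
It also fails if it takes over 144 s, if anything falls off the work surface, if the arm or the gripper's body presses on something with over 40 N, if the wrist force passes 120 N, or if a joint passes its speed limit or range.

## Working session

There is one attempt and no reset: what is moved stays moved. The work goes in short steps, Python scripts to look and compute and a tool call to move; the robot and the scene stay as the last step left them, time stands still between calls to the robot, and variables do not carry over. Pictures are saved under pics/ and viewed, and the job is handed in when it is done.

Besides the shell and the picture viewer there is one more tool, called as name([rows], argument=value, ...), one row to a line, values as JSON. carry_out: Moves the arm, as the interface text tells. Its arguments: {"type":"object","properties":{"targets":{"type":"array","items":{"type":"array"}},"jaw":{"type":"number"},"squeeze":{"type":"number"}},"required":["targets"]}

```bash
ls; mkdir -p pics; python3 - <<'E'
from cell import env
import cv2,numpy as np
o=env.get_obs()
print({k:np.round(v,3).tolist() for k,v in o.items()})
for n in ["scene","top"]:
    im=env.read_camera(n); cv2.imwrite(f"pics/{n}0.png",cv2.cvtColor(im,cv2.COLOR_RGB2BGR))
    c=env.get_calibration(n); print(n,c)
E
```

```text
pics
{'time_s': 0.0, 'qpos': [70.767, 18.437, -4.016, 83.177, 1.297, 78.54, -3.261], 'joint_velocities': [0.028, -0.016, -0.071, 0.012, -0.041, -0.005, -0.013], 'effort': [0.0, -49.129, -0.404, -31.253, -0.064, 0.044, 0.0], 'tool_pos': [0.223, -0.61, 0.221], 'tool_rot': [-90.008, 0.109, -69.956], 'force': [1.288, 0.256, 0.482], 'wrist_torque': [-0.001, -0.016, 0.011], 'grip_width': 0.087}
scene {'fx': 394.19008392459745, 'fy': 394.19008392459745, 'cx': 281.03695681979195, 'cy': 205.44745712644726, 'R': array([[ 0.09501235,  0.99542303, -0.01027885],
       [ 0.83940273, -0.08566253, -0.53671686],
       [-0.53514083,  0.04236663, -0.8436998 ]]), 't': array([-0.06597239, -0.38872255,  1.20238897])}
top {'fx': 407.63442314047705, 'fy': 407.63442314047705, 'cx': 280.0455941254238, 'cy': 211.00682119854858, 'R': array([[-0.00940225, -0.99991648,  0.00886729],
       [-0.99802555,  0.00883301, -0.06218507],
       [ 0.06210156, -0.00943446, -0.99802524]]), 't': array([0.01378521, 0.48998376, 0.88580842])}
```

View pics/scene0.png

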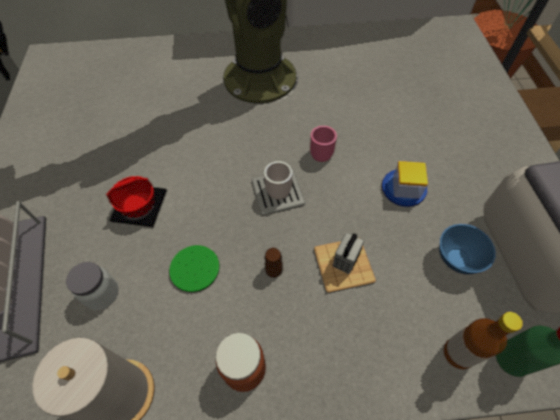

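View pics/top0.png

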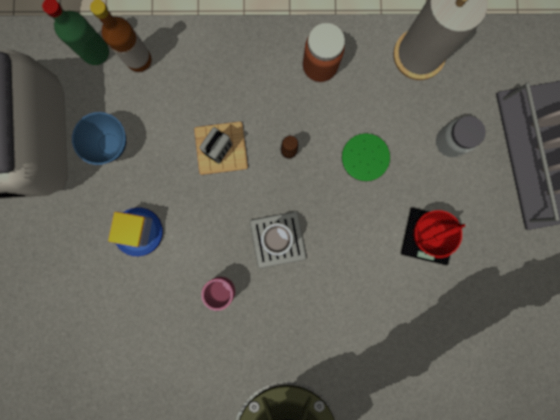

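```bash
cat > h.py <<'E'
import numpy as np, cv2, pickle
from scipy.optimize import minimize
from cell import env
CAL={n:env.get_calibration(n) for n in("scene","top")}
def proj(n,P):
    c=CAL[n];Q=np.asarray(P)@c["R"].T+c["t"]
    return np.c_[c["fx"]*Q[:,0]/Q[:,2]+c["cx"],c["fy"]*Q[:,1]/Q[:,2]+c["cy"]]
def back(n,uv,z):
    c=CAL[n];d=c["R"].T@np.array([(uv[0]-c["cx"])/c["fx"],(uv[1]-c["cy"])/c["fy"],1.]);o=-c["R"].T@c["t"]
    return (o+d*(z-o[2])/d[2])
A=np.linspace(0,2*np.pi,40,endpoint=False)
ring=lambda r,z:np.c_[r*np.cos(A),r*np.sin(A),0*A+z]
def box(x,y,z0,z1,cx=0):return np.array([[cx+s*x/2,t*y/2,z] for s in(-1,1) for t in(-1,1) for z in(z0,z1)])
# parts with z from foot
M={"cup_mid":[np.r_[ring(.0325,.074),ring(.0325,.02),ring(.026,0)]],
"container_mid":[box(.064,.064,0,.062)],
"colander_mid":[np.r_[ring(.05,.052),ring(.034,0)],box(.012,.05,.081,.095)]+[np.r_[box(.008,.008,.05,.052)+[0,s*.046,0],box(.008,.004,.083,.09)+[0,s*.024,0]] for s in(-1,1)],
"grater_mid":[box(.056,.042,0,.07),box(.05,.012,.07,.09)],
"wood_top":[box(.11,.11,-.012,0)],"scale_top":[box(.11,.11,-.012,0)],"drip_top":[box(.11,.11,-.012,0)],
"plate_top":[np.r_[ring(.055,-.001),ring(.05,-.012)]],"holder_top":[np.r_[ring(.055,0),ring(.055,-.012)]],
"mill_mid":[np.r_[ring(.02,.08),ring(.02,0)]]}
S=4
def render(n,parts,x,y,yaw,z):
    c,s=np.cos(yaw),np.sin(yaw);R=np.array([[c,-s,0],[s,c,0],[0,0,1]])
    im=np.zeros((420*2,560*2),np.uint8)
    for p in parts:
        uv=proj(n,p@R.T+[x,y,z]);h=cv2.convexHull(((uv+.5)*2*16-8).astype(np.int32))
        cv2.fillConvexPoly(im,h,255,cv2.LINE_AA,4)
    return cv2.resize(im,(560,420),interpolation=cv2.INTER_AREA)/255.
def cost(v,parts,z,masks,ign):
    t=0
    for n in masks:
        r=render(n,parts,v[0],v[1],v[2],z);w=~ign[n]
        m=masks[n]
        t+=1-(np.minimum(r,m)*w).sum()/max(1,(np.maximum(r,m)*w).sum())
    return t
def fit(parts,z,masks,ign,xy0,yaws):
    best=None
    for y0 in yaws:
        r=minimize(cost,[xy0[0],xy0[1],y0],args=(parts,z,masks,ign),method="Nelder-Mead",
          options=dict(initial_simplex=np.array([xy0[0],xy0[1],y0])+np.array([[0,0,0],[.008,0,0],[0,.008,0],[0,0,.2]]),xatol=2e-4,fatol=1e-4,maxiter=150))
        if best is None or r.fun<best.fun:best=r
    return best
E
cat > look.py <<'E'
from h import *
D={}
for n in("top","scene"):
    im=env.read_camera(n);D[n]={"im":im}
    for l in M:
        D[n][l]=env.outline_of(n,l)
        print(n,l,[(round(d["p"],2),np.round(d["xy"]).tolist(),int(d["mask"].sum())) for d in D[n][l]][:4])
pickle.dump(D,open("D0.pkl","wb"));print(env.get_obs()["time_s"])
E
python3 look.py
```

```text
top cup_mid [(0.77, [219.0, 295.0], 930), (0.74, [277.0, 238.0], 761)]
top container_mid [(0.76, [128.0, 231.0], 1236)]
top colander_mid [(0.72, [439.0, 232.0], 1889)]
top grater_mid [(0.58, [218.0, 143.0], 763)]
top wood_top [(0.68, [129.0, 230.0], 1198)]
top scale_top [(0.65, [416.0, 248.0], 827)]
top drip_top [(0.89, [291.0, 241.0], 1727)]
top plate_top [(0.86, [150.0, 233.0], 842), (0.47, [364.0, 154.0], 1942)]
top holder_top [(0.78, [364.0, 155.0], 1824)]
top mill_mid [(0.6, [290.0, 146.0], 339), (0.51, [293.0, 237.0], 1673)]
scene cup_mid [(0.89, [278.0, 179.0], 917), (0.85, [320.0, 145.0], 807)]
scene container_mid [(0.58, [408.0, 180.0], 1111), (0.2, [337.0, 274.0], 1607)]
scene colander_mid [(0.71, [132.0, 197.0], 1529), (0.27, [195.0, 267.0], 1843)]
scene grater_mid [(0.66, [345.0, 252.0], 863)]
scene wood_top [(0.83, [336.0, 273.0], 1619)]
scene scale_top [(0.93, [147.0, 219.0], 702)]
scene drip_top [(0.75, [275.0, 200.0], 1075), (0.68, [196.0, 267.0], 1893)]
scene plate_top [(0.89, [394.0, 196.0], 568)]
scene holder_top [(0.83, [193.0, 270.0], 1887), (0.61, [271.0, 261.0], 465)]
scene mill_mid [(0.73, [273.0, 264.0], 511)]
1.2
```

```bash
cat > fit0.py <<'E'
from h import *
D=pickle.load(open("D0.pkl","rb"))
pick={"cup_mid":("top",1)}
occ={"wood_top":"grater_mid","scale_top":"colander_mid","drip_top":"cup_mid","plate_top":"container_mid"}
def msk(n,l):
    L=D[n][l]
    if n=="top" and l=="wood_top": return None
    i=1 if (n,l)==("top","cup_mid") else 0
    return L[i]["mask"]
out={}
vis={n:cv2.cvtColor(D[n]["im"],cv2.COLOR_RGB2BGR) for n in("top","scene")}
for l in M:
    z=0. if l=="mill_mid" else .012
    for cams in(("top","scene"),("top",),("scene",)):
        mk={n:msk(n,l) for n in cams if msk(n,l) is not None}
        if not mk: continue
        ig={}
        for n in mk:
            g=np.zeros((420,560),bool)
            if l in occ: g=cv2.dilate(msk(n,occ[l]).astype(np.uint8),np.ones((3,3)))>0
            ig[n]=g
        n=list(mk)[0]
        ys,xs=np.nonzero(mk[n]);uv=[(xs.min()+xs.max())/2,(ys.min()+ys.max())/2]
        p=back(n,uv,z+ (.03 if l.endswith("mid") else 0))
        rnd=l in("cup_mid","plate_top","holder_top","mill_mid")
        yaws=[0] if rnd else ([.2,-.4,.6,-.8] if l not in("colander_mid","grater_mid") else [0,.5,1,1.5,2,2.5])
        r=fit(M[l],z,mk,ig,p,yaws)
        print(l,cams,"xy",np.round(r.x[:2]*1000,1),"yaw",round(np.degrees(r.x[2]),1),"cost",round(r.fun/len(mk),3),"r",round(np.hypot(*r.x[:2]),3))
        if len(cams)==2: out[l]=r.x
    for n in vis:
        rr=(render(n,M[l],*out[l],z)>.5).astype(np.uint8)
        cs,_=cv2.findContours(rr,0,2);cv2.drawContours(vis[n],cs,-1,(255,0,255),1)
pickle.dump(out,open("out0.pkl","wb"))
for n,(x0,y0) in {"top":(80,90),"scene":(90,120)}.items():
    cv2.imwrite(f"pics/fit_{n}.png",cv2.resize(vis[n][y0:y0+200,x0:x0+400],None,fx=2,fy=2,interpolation=cv2.INTER_CUBIC))
E
python3 fit0.py
```

```text
cup_mid ('top', 'scene') xy [429.   18.6] yaw 9.8 cost 0.09 r 0.429
cup_mid ('top',) xy [429.   16.5] yaw 9.1 cost 0.093 r 0.429
cup_mid ('scene',) xy [429.1  19.9] yaw -11.9 cost 0.049 r 0.43
container_mid ('top', 'scene') xy [451.7 328.9] yaw -12.3 cost 0.091 r 0.559
container_mid ('top',) xy [451.6 327.8] yaw 78.6 cost 0.065 r 0.558
container_mid ('scene',) xy [452.2 330.6] yaw -17.1 cost 0.094 r 0.56
colander_mid ('top', 'scene') xy [ 436.3 -320.4] yaw 38.7 cost 0.054 r 0.541
colander_mid ('top',) xy [ 436.2 -320.3] yaw 39.8 cost 0.053 r 0.541
colander_mid ('scene',) xy [ 437.1 -319.7] yaw 39.9 cost 0.052 r 0.542
grater_mid ('top', 'scene') xy [630.3 146.9] yaw 145.0 cost 0.102 r 0.647
grater_mid ('top',) xy [628.8 144.6] yaw 144.3 cost 0.069 r 0.645
grater_mid ('scene',) xy [629.6 148.6] yaw 145.7 cost 0.078 r 0.647
wood_top ('top', 'scene') xy [632.1 145.2] yaw -83.0 cost 0.095 r 0.649
wood_top ('scene',) xy [632.1 145.2] yaw -83.0 cost 0.095 r 0.649
scale_top ('top', 'scene') xy [ 429.7 -324.5] yaw -14.2 cost 0.157 r 0.538
scale_top ('top',) xy [ 430.5 -325.7] yaw -14.3 cost 0
[... 187 characters left out ...]
aw 10.6 cost 0.047 r 0.427
drip_top ('scene',) xy [425.   17.6] yaw -80.3 cost 0.077 r 0.425
plate_top ('top', 'scene') xy [448.4 325.5] yaw -10.0 cost 0.075 r 0.554
plate_top ('top',) xy [447.9 324.6] yaw 6.5 cost 0.067 r 0.553
plate_top ('scene',) xy [449.  326.4] yaw 12.4 cost 0.058 r 0.555
holder_top ('top', 'scene') xy [ 610.1 -182.5] yaw -5.7 cost 0.07 r 0.637
holder_top ('top',) xy [ 610.2 -184.2] yaw 6.2 cost 0.072 r 0.637
holder_top ('scene',) xy [ 610.2 -181.8] yaw 3.5 cost 0.064 r 0.637
mill_mid ('top', 'scene') xy [628.7 -10.8] yaw 11.7 cost 0.204 r 0.629
mill_mid ('top',) xy [622.8 -12. ] yaw 16.6 cost 0.223 r 0.623
mill_mid ('scene',) xy [632.3  -9.6] yaw 5.3 cost 0.146 r 0.632
```

View pics/fit_top.png

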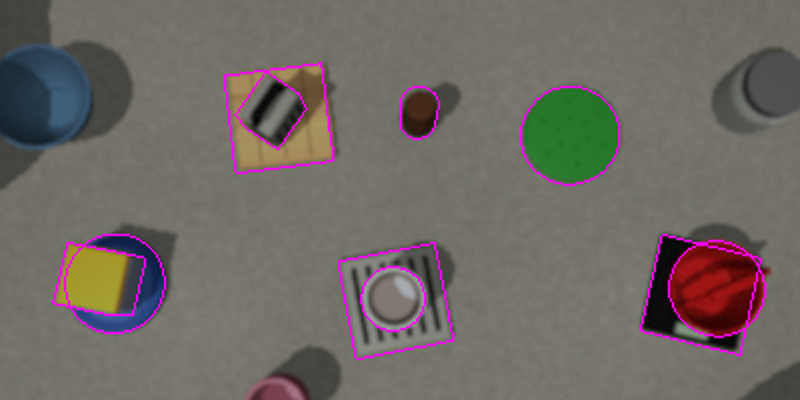

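View pics/fit_scene.png

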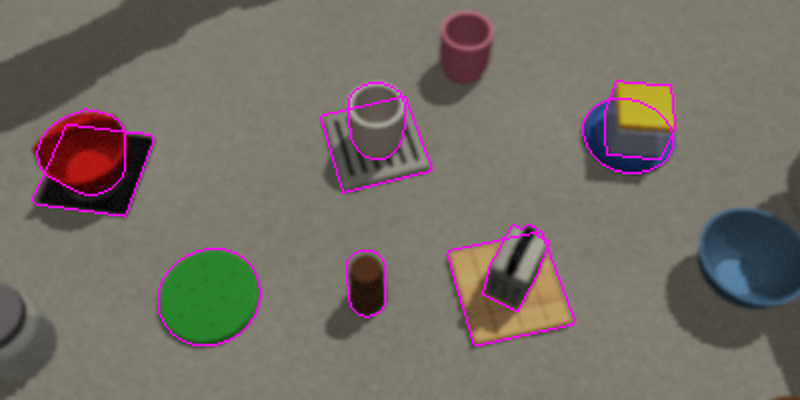

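```bash
python3 - <<'E'
from h import *
D=pickle.load(open("D0.pkl","rb"));out=pickle.load(open("out0.pkl","rb"))
for l in("colander_mid","container_mid"):
  T=[]
  for n in("top","scene"):
    u=proj(n,[[*out[l][:2],.05]])[0].astype(int)
    a=cv2.cvtColor(D[n]["im"],cv2.COLOR_RGB2BGR)[u[1]-36:u[1]+36,u[0]-36:u[0]+36]
    b=cv2.resize(a,None,fx=5,fy=5,interpolation=cv2.INTER_CUBIC);k=b.copy()
    c,s=np.cos(out[l][2]),np.sin(out[l][2]);R=np.array([[c,-s,0],[s,c,0],[0,0,1]])
    for p in M[l][(1 if l[:2]=="co" and l[2]=="l" else 0):]:
        q=proj(n,p@R.T+[*out[l][:2],.012]);h=cv2.convexHull((((q-u+36)+.5)*5).astype(np.int32));cv2.polylines(k,[h],True,(0,255,0),1)
    T.append(np.vstack([b,k])[:, :] if 0 else np.hstack([b,k]))
  cv2.imwrite(f"pics/z_{l}.png",cv2.resize(np.vstack(T),None,fx=.8,fy=.8))
E
```

```text
(no output)
```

View pics/z_colander_mid.png

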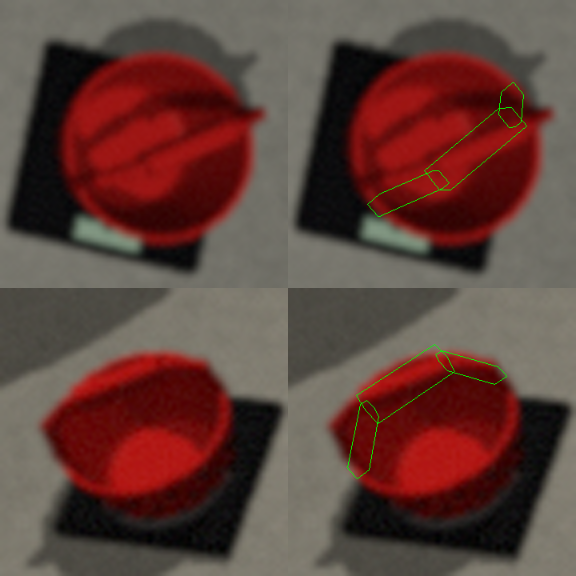

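View pics/z_container_mid.png

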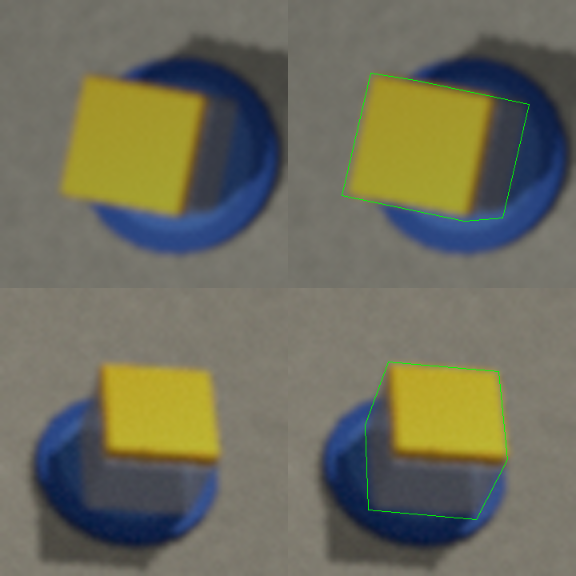

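```bash
python3 - <<'E'
from h import *
D=pickle.load(open("D0.pkl","rb"));out=pickle.load(open("out0.pkl","rb"))
mk={};ig={}
for n in("top","scene"):
    im=D[n]["im"].astype(float);m=(im[...,0]>60)&(im[...,0]>1.9*im[...,1])
    near=cv2.dilate(D[n]["colander_mid"][0]["mask"].astype(np.uint8),np.ones((15,15)))>0
    mk[n]=m&near;ig[n]=np.zeros_like(m);print(n,mk[n].sum())
def parts(b,t,zt=.088):
    P=[np.r_[ring(.05,.052),ring(.034,0)],box(.012,.05,.081,.095)]
    for s in(-1,1):P.append(np.r_[box(t,.006,.044,.052)+[0,s*b,0],box(t,.006,.081,.091)+[0,s*.024,0]])
    return P
for b in(.046,.05):
  for t in (.008,):
    for yd in range(-90,90,15):
        r=fit(parts(b,t),.012,mk,ig,out["colander_mid"][:2],[np.radians(yd)])
        print(b,yd,np.round(r.x[:2]*1000,1),round(np.degrees(r.x[2]),1),round(r.fun,4))
E
```

```text
top 1728
scene 1327
0.046 -90 [ 437.3 -319.8] -60.4 0.2513
0.046 -75 [ 437.4 -320. ] -61.2 0.2506
0.046 -60 [ 437.4 -319.9] -61.1 0.2506
0.046 -45 [ 437.4 -320. ] -61.0 0.2507
0.046 -30 [ 437.4 -319.9] 32.2 0.2353
0.046 -15 [ 437.5 -319.9] 29.1 0.2354
0.046 0 [ 437.6 -320. ] 32.0 0.2351
0.046 15 [ 437.5 -320. ] 32.6 0.2351
0.046 30 [ 437.6 -320. ] 33.3 0.2351
0.046 45 [ 437.5 -320. ] 32.8 0.2351
0.046 60 [ 437.5 -320. ] 33.4 0.2351
0.046 75 [ 437.5 -320.1] 40.5 0.2366
0.05 -90 [ 437.6 -319.9] -71.1 0.257
0.05 -75 [ 437.4 -319.9] -67.5 0.2571
0.05 -60 [ 437.4 -319.8] -69.9 0.2574
0.05 -45 [ 437.5 -319.9] -70.1 0.2571
0.05 -30 [ 437.4 -320. ] -29.5 0.2664
0.05 -15 [ 437.5 -320. ] 17.3 0.2499
0.05 0 [ 437.5 -320. ] 17.7 0.2501
0.05 15 [ 437.5 -320. ] 16.4 0.2501
0.05 30 [ 437.5 -320. ] 32.6 0.2535
0.05 45 [ 437.5 -320. ] 32.5 0.2534
0.05 60 [ 437.6 -320. ] 17.2 0.25
0.05 75 [ 437.5 -319.8] 110.6 0.2572
```

```bash
python3 - <<'E'
from h import *
D=pickle.load(open("D0.pkl","rb"))
rows=[]
for n in("top","scene"):
    u=proj(n,[[.437,-.32,.06]])[0].astype(int);T=[]
    a=D[n]["im"][u[1]-33:u[1]+33,u[0]-33:u[0]+33,0];a=np.clip(a.astype(float)*1.5,0,255).astype(np.uint8)
    b=cv2.cvtColor(cv2.resize(a,None,fx=4,fy=4,interpolation=cv2.INTER_CUBIC),cv2.COLOR_GRAY2BGR);T.append(b)
    for yd in(18,28):
        k=b.copy();y=np.radians(yd);c,s=np.cos(y),np.sin(y);R=np.array([[c,-s,0],[s,c,0],[0,0,1]])
        for p in [box(.012,.05,.095,.095)]+[np.array([[0,q*.046,.05],[0,q*.025,.088]]) for q in(-1,1)]:
            q=proj(n,p@R.T+[.437,-.320,.012]);h=cv2.convexHull((((q-u+33)+.5)*4).astype(np.int32));cv2.polylines(k,[h],True,(0,255,0),1)
        T.append(k)
    rows.append(np.hstack(T))
cv2.imwrite("pics/zc2.png",np.vstack(rows))
E
```

```text
(no output)
```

View pics/zc2.png

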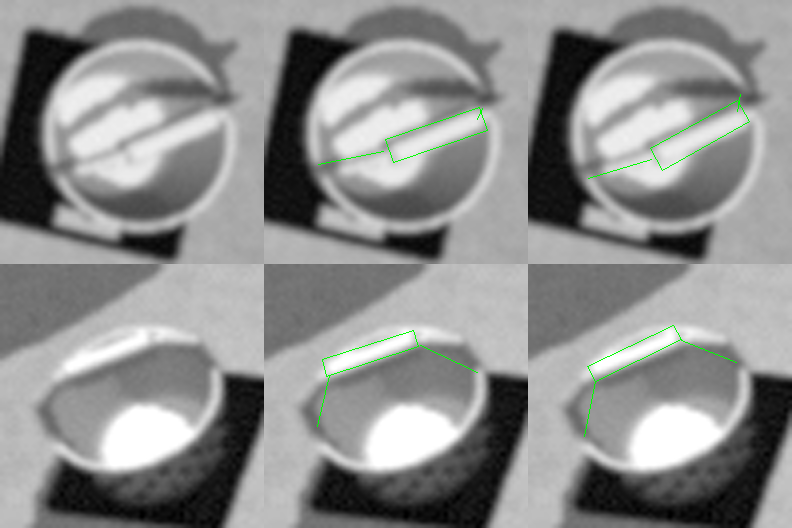

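```bash
cat > plan.py <<'E'
# usage: plan.py x y z yaw nrows (mm,deg) [frac rows]
import sys,numpy as np
from scipy.spatial.transform import Rotation as Ro
from cell import env
o=env.get_obs()
p=np.array(o["tool_pos"])*1000;e=o["tool_rot"];R=Ro.from_euler("xyz",e,degrees=True)
print("t",round(o["time_s"],2),"pos",np.round(p,1),"rot",np.round(e,2),"F",np.round(o["force"],1),"grip",round(o["grip_width"]*1000,1),"q",np.round(o["qpos"],0))
if len(sys.argv)>1:
    x,y,z,yaw,N=map(float,sys.argv[1:6]);N=int(N)
    q=np.array([x,y,z]);d=(yaw-e[2]+180)%360-180
    print("dist",round(np.linalg.norm(q-p)/N,1),"mm/row, turn",round(d/N,2),"deg/row")
    E=Ro.from_euler("xyz",[-90,0,yaw],degrees=True)
    rv=np.degrees((R.inv()*E).as_rotvec())
    rows=[]
    Rc=R
    for i in range(N):
        s=Rc.inv().apply((q-p)/N);t=np.round(rv/N,1)
        rows.append([np.round(s,0).tolist(),t.tolist()]);Rc=Rc*Ro.from_rotvec(np.radians(t))
    print("rv",np.round(rv,2),"tool shift now",np.round(R.inv().apply(q-p),1));print(str(rows).replace(" ","").replace(".0",""))
E
python3 plan.py 629.5 147 200 55 24; python3 - <<'E'
from h import *
print(back("top",[219,295],.04),back("top",[99,138],.03))
E
```

```text
t 1.2 pos [ 222.7 -610.7  222.6] rot [-90.    -0.   -69.96] F [-0.3  0.2 -0. ] grip 86.7 q [71. 18. -4. 83.  1. 79. -3.]
dist 35.8 mm/row, turn 5.21 deg/row
rv [ 1.0000e-02 -1.2496e+02 -0.0000e+00] tool shift now [-572.4   22.5  641.8]
[[[-24,1,27],[0,-5.2,-0]],[[-21,1,29],[0,-5.2,-0]],[[-19,1,31],[0,-5.2,-0]],[[-16,1,32],[0,-5.2,-0]],[[-13,1,33],[0,-5.2,-0]],[[-10,1,34],[0,-5.2,-0]],[[-7,1,35],[0,-5.2,-0]],[[-3,1,36],[0,-5.2,-0]],[[-0,1,36],[0,-5.2,-0]],[[3,1,36],[0,-5.2,-0]],[[6,1,35],[0,-5.2,-0]],[[10,1,35],[0,-5.2,-0]],[[13,1,34],[0,-5.2,-0]],[[16,1,32],[0,-5.2,-0]],[[18,1,31],[0,-5.2,-0]],[[21,1,29],[0,-5.2,-0]],[[24,1,27],[0,-5.2,-0]],[[26,1,25],[0,-5.2,-0]],[[28,1,22],[0,-5.2,-0]],[[30,1,19],[0,-5.2,-0]],[[32,1,17],[0,-5.2,-0]],[[33,1,14],[0,-5.2,-0]],[[34,1,11],[0,-5.2,-0]],[[35,1,8],[0,-5.2,-0]]]
[0.31134699 0.14059768 0.04      ] [0.65284178 0.40438145 0.03      ]
```

carry_out([
  [[-24,1,27],[0,-5.2,0]],
  [[-21,1,29],[0,-5.2,0]],
  [[-19,1,31],[0,-5.2,0]],
  [[-16,1,32],[0,-5.2,0]],
  [[-13,1,33],[0,-5.2,0]],
  [[-10,1,34],[0,-5.2,0]],
  [[-7,1,35],[0,-5.2,0]],
  [[-3,1,36],[0,-5.2,0]],
  [[0,1,36],[0,-5.2,0]],
  [[3,1,36],[0,-5.2,0]],
  [[6,1,35],[0,-5.2,0]],
  [[10,1,35],[0,-5.2,0]],
], jaw=1)

```text
time_s: 2.4
tool_pos: [0.4261, -0.2294, 0.2108]
tool_rot: [-90.0, -0.0, -7.4]
force: [0.5, -0.3, -0.6]
grip_width: 0.0869
```

```bash
python3 plan.py 629.5 147 200 55 12
```

```text
t 2.4 pos [ 426.1 -229.4  210.8] rot [-9.005e+01 -3.000e-02 -7.360e+00] F [ 0.5 -0.3 -0.6] grip 86.9 q [ 52.  -1. -26. 106.  -0.  74.  18.]
dist 35.7 mm/row, turn 5.2 deg/row
rv [ 6.000e-02 -6.236e+01  0.000e+00] tool shift now [153.5  10.6 399.3]
[[[13,1,33],[0,-5.2,0]],[[16,1,32],[0,-5.2,0]],[[19,1,30],[0,-5.2,0]],[[21,1,29],[0,-5.2,0]],[[24,1,27],[0,-5.2,0]],[[26,1,24],[0,-5.2,0]],[[28,1,22],[0,-5.2,0]],[[30,1,19],[0,-5.2,0]],[[32,1,16],[0,-5.2,0]],[[33,1,13],[0,-5.2,0]],[[34,1,10],[0,-5.2,0]],[[35,1,7],[0,-5.2,0]]]
```

carry_out([
  [[13,1,33],[0,-5.2,0]],
  [[16,1,32],[0,-5.2,0]],
  [[19,1,30],[0,-5.2,0]],
  [[21,1,29],[0,-5.2,0]],
  [[24,1,27],[0,-5.2,0]],
  [[26,1,24],[0,-5.2,0]],
  [[28,1,22],[0,-5.2,0]],
  [[30,1,19],[0,-5.2,0]],
  [[32,1,16],[0,-5.2,0]],
  [[33,1,13],[0,-5.2,0]],
  [[34,1,10],[0,-5.2,0]],
  [[35,1,7],[0,-5.2,0]],
])

```text
time_s: 3.6
tool_pos: [0.6329, 0.1447, 0.1985]
tool_rot: [-90.0, 0.0, 55.0]
force: [-0.1, -0.5, 1.0]
grip_width: 0.0869
```

```bash
python3 plan.py 629.5 147 43 55 1
```

```text
t 3.6 pos [632.9 144.7 198.5] rot [-9.002e+01  1.000e-02  5.501e+01] F [-0.1 -0.5  1. ] grip 86.9 q [ 19.  25. -46.  84.  18.  79.  27.]
dist 155.5 mm/row, turn -0.01 deg/row
rv [ 0.02  0.01 -0.01] tool shift now [ -0.  155.5   4.1]
[[[-0,155,4],[0,0,-0]]]
```

carry_out([
  [[0,20,4],[0,0,0]],
  [[0,25,0],[0,0,0]],
  [[0,25,0],[0,0,0]],
  [[0,25,0],[0,0,0]],
  [[0,20,0],[0,0,0]],
  [[0,15,0],[0,0,0]],
  [[0,15,0],[0,0,0]],
  [[0,10,0],[0,0,0]],
])

```text
time_s: 4.4
tool_pos: [0.6287, 0.1459, 0.0425]
tool_rot: [-90.0, 0.0, 54.8]
force: [0.2, -0.2, 0.3]
grip_width: 0.0869
```

```bash
python3 - <<'E'
from h import *
im=env.read_camera("scene");cv2.imwrite("pics/g1.png",cv2.resize(cv2.cvtColor(im[160:340,220:460],cv2.COLOR_RGB2BGR),None,fx=3,fy=3,interpolation=cv2.INTER_CUBIC))
E
```

```text
(no output)
```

View pics/g1.png

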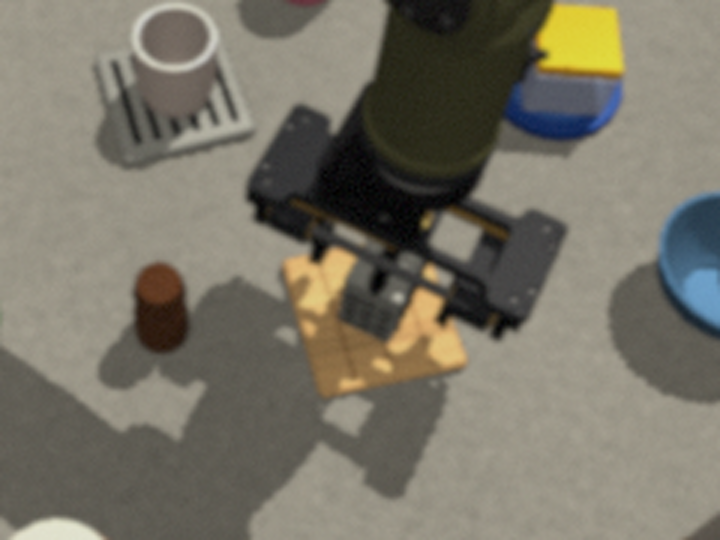

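The grater (crop 380,300) stands between the two fingertips (about 322,245 and 445,310), clear of both, so I close.

carry_out([
  [[0,0,0],[0,0,0]],
  [[0,0,0],[0,0,0]],
  [[0,0,0],[0,0,0]],
  [[0,0,0],[0,0,0]],
  [[0,0,0],[0,0,0]],
  [[0,0,0],[0,0,0]],
  [[0,0,0],[0,0,0]],
  [[0,0,0],[0,0,0]],
], jaw=0, squeeze=20)

```text
time_s: 5.25
tool_pos: [0.629, 0.1461, 0.0437]
tool_rot: [-90.0, -0.0, 54.8]
force: [1.2, -0.9, 0.8]
grip_width: 0.0418
```

carry_out([
  [[0,-5,0],[0,0,0]],
  [[0,-10,0],[0,0,0]],
  [[0,-20,0],[0,0,0]],
  [[0,-25,0],[0,0,0]],
  [[0,-30,0],[0,0,0]],
  [[0,-30,0],[0,0,0]],
  [[0,-30,0],[0,0,0]],
  [[0,-15,0],[0,0,0]],
])

```text
time_s: 6.05
tool_pos: [0.6298, 0.1469, 0.2122]
tool_rot: [-90.2, -0.2, 54.9]
force: [-0.3, 0.0, -1.4]
grip_width: 0.0415
```

```bash
python3 plan.py 610 -183 200 55 12
```

```text
t 6.05 pos [629.8 146.9 212.2] rot [-90.18  -0.18  54.86] F [-0.3  0.  -1.4] grip 41.5 q [ 19.  24. -46.  83.  18.  79.  27.]
dist 27.6 mm/row, turn 0.01 deg/row
rv [ 0.18 -0.14  0.18] tool shift now [-281.2   11.9 -173.6]
[[[-23,1,-14],[0,-0,0]],[[-23,1,-14],[0,-0,0]],[[-23,1,-14],[0,-0,0]],[[-23,1,-14],[0,-0,0]],[[-23,1,-14],[0,-0,0]],[[-23,1,-14],[0,-0,0]],[[-23,1,-14],[0,-0,0]],[[-23,1,-14],[0,-0,0]],[[-23,1,-14],[0,-0,0]],[[-23,1,-14],[0,-0,0]],[[-23,1,-14],[0,-0,0]],[[-23,1,-14],[0,-0,0]]]
```

carry_out([
  [[-15,0,-9],[0,0,0]],
  [[-23,0,-14],[0,0,0]],
  [[-25,0,-16],[0,0,0]],
  [[-25,0,-16],[0,0,0]],
  [[-25,0,-16],[0,0,0]],
  [[-25,0,-16],[0,0,0]],
  [[-25,0,-16],[0,0,0]],
  [[-25,0,-15],[0,0,0]],
  [[-25,0,-15],[0,0,0]],
  [[-25,0,-15],[0,0,0]],
  [[-25,0,-15],[0,0,0]],
  [[-18,0,-10],[0,0,0]],
])

```text
time_s: 7.25
tool_pos: [0.6076, -0.186, 0.2079]
tool_rot: [-90.0, 0.1, 54.7]
force: [-0.4, -0.3, -1.3]
grip_width: 0.042
```

carry_out([
  [[0,0,0],[0,0,0]],
  [[0,0,0],[0,0,0]],
  [[0,0,0],[0,0,0]],
])

```text
time_s: 7.55
tool_pos: [0.6086, -0.1812, 0.2085]
tool_rot: [-90.0, -0.0, 55.0]
force: [1.1, -0.4, -1.3]
grip_width: 0.0416
```

```bash
python3 plan.py 610 -183 47 55 1
```

```text
t 7.55 pos [ 608.6 -181.2  208.5] rot [-8.995e+01 -5.000e-02  5.497e+01] F [ 1.1 -0.4 -1.3] grip 41.6 q [ 46.  22. -41.  85.  14.  78.  59.]
dist 161.5 mm/row, turn 0.03 deg/row
rv [-0.05 -0.03  0.05] tool shift now [ -0.8 161.4  -2.3]
[[[-1,161,-2],[-0,-0,0]]]
```

carry_out([
  [[0,20,-1],[0,0,0]],
  [[0,30,-1],[0,0,0]],
  [[0,30,0],[0,0,0]],
  [[0,30,0],[0,0,0]],
  [[0,25,0],[0,0,0]],
  [[0,13,0],[0,0,0]],
  [[0,8,0],[0,0,0]],
  [[0,4,0],[0,0,0]],
  [[0,2,0],[0,0,0]],
  [[0,1,0],[0,0,0]],
  [[0,0,0],[0,0,0]],
])

```text
time_s: 8.65
tool_pos: [0.6106, -0.1846, 0.0463]
tool_rot: [-90.1, -0.0, 54.8]
force: [0.1, 0.4, -0.8]
grip_width: 0.0419
```

carry_out([
  [[0,1,0],[0,0,0]],
  [[0,1,0],[0,0,0]],
  [[0,0,0],[0,0,0]],
])

```text
time_s: 8.95
tool_pos: [0.6102, -0.1845, 0.0437]
tool_rot: [-90.0, 0.0, 54.8]
force: [-0.0, -0.3, -1.0]
grip_width: 0.0416
```

carry_out([
  [[0,1,0],[0,0,0]],
  [[0,0,0],[0,0,0]],
])

```text
time_s: 9.15
tool_pos: [0.6102, -0.1845, 0.0437]
tool_rot: [-90.0, 0.0, 54.8]
force: [-2.5, -0.7, 5.6]
grip_width: 0.0426
```

carry_out([
  [[0,0,0],[0,0,0]],
  [[0,0,0],[0,0,0]],
  [[0,0,0],[0,0,0]],
  [[0,0,0],[0,0,0]],
  [[0,0,0],[0,0,0]],
  [[0,0,0],[0,0,0]],
], jaw=1)

```text
time_s: 9.75
tool_pos: [0.61, -0.1844, 0.0424]
tool_rot: [-90.0, 0.0, 54.8]
force: [-0.0, -0.4, -0.5]
grip_width: 0.0816
```

carry_out([
  [[0,-10,0],[0,0,0]],
  [[0,-20,0],[0,0,0]],
  [[0,-30,0],[0,0,0]],
  [[0,-35,0],[0,0,0]],
  [[0,-35,0],[0,0,0]],
  [[0,-27,0],[0,0,0]],
])

```text
time_s: 10.35
tool_pos: [0.6108, -0.1843, 0.2029]
tool_rot: [-90.2, -0.0, 54.9]
force: [1.2, -0.4, 0.3]
grip_width: 0.0867
```

```bash
python3 plan.py 429 18.5 200 55 9; python3 - <<'E'
from h import *
im=env.read_camera("scene");cv2.imwrite("pics/g2.png",cv2.cvtColor(im,cv2.COLOR_RGB2BGR))
E
```

```text
t 10.35 pos [ 610.8 -184.3  202.9] rot [-9.017e+01 -4.000e-02  5.486e+01] F [ 1.2 -0.4  0.3] grip 86.7 q [ 46.  22. -41.  86.  15.  78.  59.]
dist 30.3 mm/row, turn 0.02 deg/row
rv [ 0.17 -0.14  0.04] tool shift now [ 61.2   2.2 265.4]
[[[7,0,29],[0,-0,0]],[[7,0,29],[0,-0,0]],[[7,0,29],[0,-0,0]],[[7,0,29],[0,-0,0]],[[7,0,29],[0,-0,0]],[[7,0,29],[0,-0,0]],[[7,0,29],[0,-0,0]],[[7,0,29],[0,-0,0]],[[7,0,29],[0,-0,0]]]
```

View pics/g2.png

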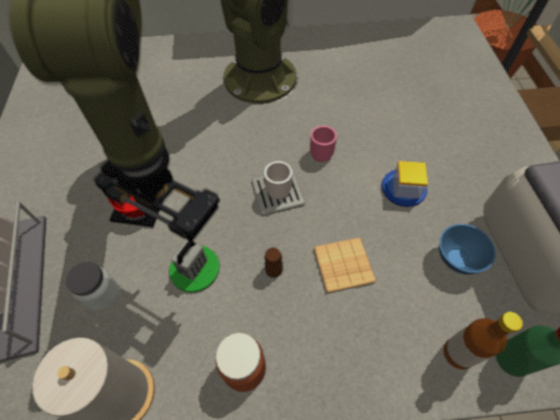

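The grater stands on the holder (190,262) and the board (344,265) is empty; I refit the board unobstructed.

```bash
cat > fitn.py <<'E'
from h import *
import sys
def measure(labels,cams=("top","scene"),ignore={}):
    mk={l:{} for l in labels};ims={}
    for n in cams:
        ims[n]=env.read_camera(n)
        for l in labels:
            L=env.outline_of(n,l);mk[l][n]=L
            print(n,l,[(round(d["p"],2),np.round(d["xy"]).tolist(),int(d["mask"].sum())) for d in L][:3])
    return ims,mk
def dofit(l,mk,x0,z=.012,yaws=(0.2,-.4,.6,-.8),maxd=25):
    res={}
    sel={}
    for n,L in mk.items():
        u=proj(n,[[x0[0],x0[1],z+(.03 if l.endswith("mid") else 0)]])[0]
        L=[d for d in L if np.hypot(*(np.array(d["xy"])-u))<maxd]
        if L: sel[n]=L[0]["mask"]
    ig={n:np.zeros((420,560),bool) for n in sel}
    for c in [list(sel)]+([[n] for n in sel] if len(sel)>1 else []):
        r=fit(M[l],z,{n:sel[n] for n in c},ig,x0,yaws)
        print(l,c,np.round(r.x[:2]*1000,1),round(np.degrees(r.x[2]),1),round(r.fun/len(c),3))
E
python3 - <<'E'
from fitn import *
ims,mk=measure(["wood_top"])
dofit("wood_top",mk["wood_top"],[.632,.145])
cv2.imwrite("pics/t2.png",cv2.cvtColor(ims["top"],cv2.COLOR_RGB2BGR))
E
```

```text
top wood_top [(0.83, [224.0, 149.0], 2355)]
scene wood_top [(0.63, [344.0, 266.0], 2358)]
wood_top ['top', 'scene'] [633.1 141.9] 7.1 0.077
wood_top ['top'] [633.6 140.8] 7.7 0.064
wood_top ['scene'] [632.7 144.1] 6.2 0.079
```

View pics/t2.png

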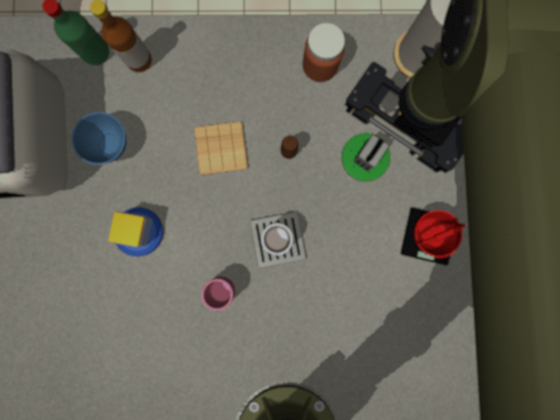

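carry_out([
  [[7,0,20],[0,0,0]],
  [[7,0,30],[0,0,0]],
  [[7,0,32],[0,0,0]],
  [[7,0,32],[0,0,0]],
  [[7,0,32],[0,0,0]],
  [[7,0,32],[0,0,0]],
  [[7,0,32],[0,0,0]],
  [[6,0,32],[0,0,0]],
  [[6,0,23],[0,0,0]],
  [[0,0,0],[0,0,0]],
  [[0,0,0],[0,0,0]],
])

```text
time_s: 11.7
tool_pos: [0.428, 0.0177, 0.1989]
tool_rot: [-90.0, 0.1, 54.9]
force: [0.5, 0.0, 0.0]
grip_width: 0.0867
```

```bash
python3 plan.py 429 18.5 43 55 1
```

```text
t 11.7 pos [428.   17.7 198.9] rot [-9.000e+01  8.000e-02  5.486e+01] F [0.5 0.  0. ] grip 86.7 q [ 47.  -9. -48. 113.  -7.  74.  57.]
dist 155.9 mm/row, turn 0.14 deg/row
rv [-0.   -0.14 -0.08] tool shift now [  1.4 155.9  -0.3]
[[[1,156,-0],[-0,-0.1,-0.1]]]
```

The top view agrees: the board (220,148) is free, the grater is on the holder (372,152), and the mill (290,147) hasn't moved. Now down to the cup.

carry_out([
  [[1,20,0],[0,0,0]],
  [[0,30,0],[0,0,0]],
  [[0,30,0],[0,0,0]],
  [[0,30,0],[0,0,0]],
  [[0,20,0],[0,0,0]],
  [[0,12,0],[0,0,0]],
  [[0,8,0],[0,0,0]],
  [[0,4,0],[0,0,0]],
  [[0,0,0],[0,0,0]],
])

```text
time_s: 12.6
tool_pos: [0.4294, 0.0188, 0.0456]
tool_rot: [-90.0, -0.0, 54.8]
force: [-0.7, 0.4, 0.0]
grip_width: 0.0869
```

```bash
python3 plan.py;python3 - <<'E'
from h import *
im=env.read_camera("scene");cv2.imwrite("pics/g3.png",cv2.resize(cv2.cvtColor(im[100:250,180:380],cv2.COLOR_RGB2BGR),None,fx=3,fy=3,interpolation=cv2.INTER_CUBIC))
E
```

```text
t 12.6 pos [429.4  18.8  45.6] rot [-8.999e+01 -1.000e-02  5.483e+01] F [-0.7  0.4  0. ] grip 86.9 q [ 45.   5. -52. 123.   5.  54.  45.]
```

View pics/g3.png

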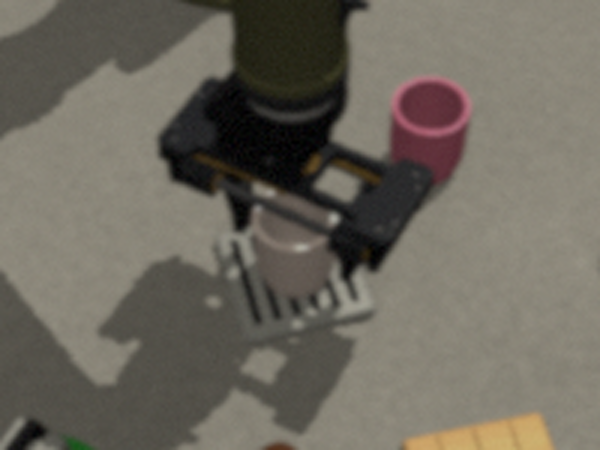

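The white cup (crop 295,250) sits centrally between the fingers (238,205 and 350,255). The pink cup is clear of them.

carry_out([
  [[0,0,0],[0,0,0]],
  [[0,0,0],[0,0,0]],
  [[0,0,0],[0,0,0]],
  [[0,0,0],[0,0,0]],
  [[0,0,0],[0,0,0]],
  [[0,0,0],[0,0,0]],
], jaw=0, squeeze=20)

```text
time_s: 13.25
tool_pos: [0.4292, 0.0186, 0.0458]
tool_rot: [-90.0, 0.0, 54.8]
force: [-2.4, -1.1, 4.6]
grip_width: 0.0651
```

carry_out([
  [[0,-5,0],[0,0,0]],
  [[0,-10,0],[0,0,0]],
  [[0,-20,0],[0,0,0]],
  [[0,-25,0],[0,0,0]],
  [[0,-30,0],[0,0,0]],
  [[0,-30,0],[0,0,0]],
  [[0,-20,0],[0,0,0]],
  [[0,-10,0],[0,0,0]],
  [[0,0,0],[0,0,0]],
])

```text
time_s: 14.15
tool_pos: [0.4299, 0.019, 0.1967]
tool_rot: [-90.2, -0.0, 54.9]
force: [0.9, 0.0, -2.3]
grip_width: 0.0651
```

```bash
python3 plan.py 633 142 195 55 9
```

```text
t 14.15 pos [429.9  19.  196.7] rot [-9.015e+01 -4.000e-02  5.485e+01] F [ 0.9  0.  -2.3] grip 65.1 q [ 48.  -9. -49. 113.  -7.  73.  57.]
dist 26.4 mm/row, turn 0.02 deg/row
rv [ 0.15 -0.15  0.04] tool shift now [217.5   2.1 -95.2]
[[[24,0,-11],[0,-0,0]],[[24,0,-11],[0,-0,0]],[[24,0,-11],[0,-0,0]],[[24,0,-11],[0,-0,0]],[[24,0,-11],[0,-0,0]],[[24,0,-11],[0,-0,0]],[[24,0,-11],[0,-0,0]],[[24,0,-11],[0,-0,0]],[[24,0,-11],[0,-0,0]]]
```

carry_out([
  [[15,0,-7],[0,0,0]],
  [[24,0,-11],[0,0,0]],
  [[27,0,-12],[0,0,0]],
  [[27,0,-12],[0,0,0]],
  [[27,0,-12],[0,0,0]],
  [[27,0,-12],[0,0,0]],
  [[27,0,-12],[0,0,0]],
  [[25,0,-10],[0,0,0]],
  [[18,0,-7],[0,0,0]],
  [[0,0,0],[0,0,0]],
  [[0,0,0],[0,0,0]],
])

```text
time_s: 15.25
tool_pos: [0.6306, 0.1419, 0.1935]
tool_rot: [-89.8, 0.1, 54.9]
force: [0.5, -0.1, -1.6]
grip_width: 0.065
```

```bash
python3 plan.py 633 142 45.7 55 1
```

```text
t 15.25 pos [630.6 141.9 193.5] rot [-89.82   0.11  54.91] F [ 0.5 -0.1 -1.6] grip 65.0 q [ 24.  28. -54.  84.  22.  79.  25.]
dist 147.9 mm/row, turn 0.09 deg/row
rv [-0.18 -0.09 -0.11] tool shift now [  1.8 147.8  -2.4]
[[[2,148,-2],[-0.2,-0.1,-0.1]]]
```

carry_out([
  [[1,20,-2],[0,0,0]],
  [[0,30,0],[0,0,0]],
  [[0,30,0],[0,0,0]],
  [[0,30,0],[0,0,0]],
  [[0,18,0],[0,0,0]],
  [[0,10,0],[0,0,0]],
  [[0,5,0],[0,0,0]],
  [[0,2,0],[0,0,0]],
  [[0,1,0],[0,0,0]],
  [[0,0,0],[0,0,0]],
  [[0,0,0],[0,0,0]],
])

```text
time_s: 16.35
tool_pos: [0.6345, 0.1414, 0.0504]
tool_rot: [-90.1, -0.0, 54.8]
force: [-0.1, -0.0, -2.9]
grip_width: 0.0647
```

carry_out([
  [[0,2,0],[0,0,0]],
  [[0,1,0],[0,0,0]],
  [[0,1,0],[0,0,0]],
  [[0,0,0],[0,0,0]],
])

```text
time_s: 16.75
tool_pos: [0.634, 0.1412, 0.046]
tool_rot: [-90.0, 0.0, 54.8]
force: [-1.1, -0.9, 2.3]
grip_width: 0.0649
```

carry_out([
  [[0,0,0],[0,0,0]],
  [[0,0,0],[0,0,0]],
  [[0,0,0],[0,0,0]],
  [[0,0,0],[0,0,0]],
  [[0,0,0],[0,0,0]],
], jaw=1)

```text
time_s: 17.25
tool_pos: [0.634, 0.1413, 0.0455]
tool_rot: [-90.0, -0.0, 54.8]
force: [-0.7, -0.3, 0.2]
grip_width: 0.0863
```

carry_out([
  [[0,-8,0],[0,0,0]],
  [[0,-20,0],[0,0,0]],
  [[0,-30,0],[0,0,0]],
  [[0,-35,0],[0,0,0]],
  [[0,-35,0],[0,0,0]],
  [[0,-26,0],[0,0,0]],
])

```text
time_s: 17.85
tool_pos: [0.6345, 0.1418, 0.2028]
tool_rot: [-90.1, -0.1, 54.9]
force: [1.2, -0.3, 0.2]
grip_width: 0.0872
```

```bash
python3 plan.py 437 -320 200 22 16; python3 - <<'E'
from fitn import *
ims,mk=measure(["drip_top","cup_mid"])
dofit("drip_top",mk["drip_top"],[.426,.016])
dofit("cup_mid",mk["cup_mid"],[.634,.142],yaws=(0,))
cv2.imwrite("pics/t4.png",cv2.cvtColor(ims["scene"],cv2.COLOR_RGB2BGR))
E
```

```text
t 17.85 pos [634.5 141.8 202.8] rot [-90.11  -0.12  54.86] F [ 1.2 -0.3  0.2] grip 87.2 q [ 24.  28. -54.  83.  22.  80.  25.]
dist 31.4 mm/row, turn -2.05 deg/row
rv [ 0.07 32.86  0.15] tool shift now [-491.3    1.9 -104.3]
[[[-31,0,-7],[0,2.1,0]],[[-30,0,-8],[0,2.1,0]],[[-30,0,-9],[0,2.1,0]],[[-30,0,-10],[0,2.1,0]],[[-29,0,-11],[0,2.1,0]],[[-29,0,-12],[0,2.1,0]],[[-29,0,-13],[0,2.1,0]],[[-28,0,-14],[0,2.1,0]],[[-28,0,-15],[0,2.1,0]],[[-27,0,-16],[0,2.1,0]],[[-26,0,-17],[0,2.1,0]],[[-26,0,-18],[0,2.1,0]],[[-25,0,-19],[0,2.1,0]],[[-24,0,-20],[0,2.1,0]],[[-24,0,-21],[0,2.1,0]],[[-23,0,-22],[0,2.1,0]]]
top drip_top []
top cup_mid [(0.78, [216.0, 292.0], 810)]
scene drip_top [(0.7, [276.0, 195.0], 1594)]
scene cup_mid [(0.7, [318.0, 140.0], 545)]
drip_top ['scene'] [422.8  18.6] 9.3 0.137
cup_mid [] [634. 142.] 0.0 nanfitn.py:21: RuntimeWarning: invalid value encountered in scalar divide
  print(l,c,np.round(r.x[:2]*1000,1),round(np.degrees(r.x[2]),1),round(r.fun/len(c),3))
```

View pics/t4.png

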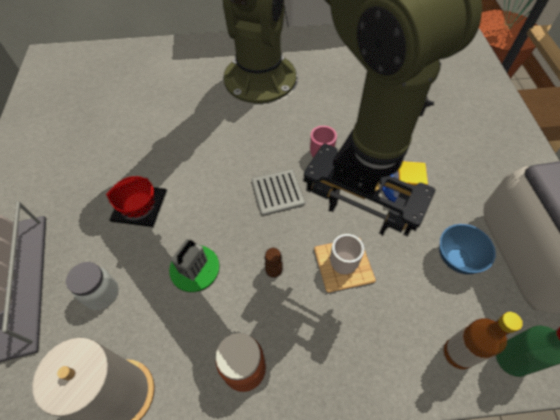

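The cup stands upright on the board (347,253), and the drip tray (277,191) is free. Next I go over the colander (133,200).

carry_out([
  [[-31,0,-7],[0,2.1,0]],
  [[-30,0,-8],[0,2.1,0]],
  [[-30,0,-9],[0,2.1,0]],
  [[-30,0,-10],[0,2.1,0]],
  [[-29,0,-11],[0,2.1,0]],
  [[-29,0,-12],[0,2.1,0]],
  [[-29,0,-13],[0,2.1,0]],
  [[-28,0,-14],[0,2.1,0]],
  [[-28,0,-15],[0,2.1,0]],
  [[-27,0,-16],[0,2.1,0]],
  [[-26,0,-17],[0,2.1,0]],
  [[-26,0,-18],[0,2.1,0]],
])

```text
time_s: 19.35
tool_pos: [0.4845, -0.2066, 0.1982]
tool_rot: [-89.9, 0.1, 29.5]
force: [0.1, 0.1, 0.3]
grip_width: 0.0868
```

carry_out([
  [[-25,0,-19],[0,2.1,0]],
  [[-24,0,-20],[0,2.1,0]],
  [[-24,0,-21],[0,2.1,0]],
  [[-23,0,-22],[0,2.1,0]],
  [[0,0,0],[0,0,0]],
  [[0,0,0],[0,0,0]],
])

```text
time_s: 19.95
tool_pos: [0.4359, -0.3225, 0.1986]
tool_rot: [-89.9, 0.0, 21.1]
force: [0.4, -0.1, 0.1]
grip_width: 0.0868
```

```bash
python3 plan.py 437 -320 80 22 1; python3 - <<'E'
from fitn import *
ims,mk=measure(["drip_top","cup_mid"])
dofit("drip_top",mk["drip_top"],[.426,.016])
dofit("cup_mid",mk["cup_mid"],[.634,.142],yaws=(0,))
cv2.imwrite("pics/t5.png",cv2.cvtColor(ims["top"],cv2.COLOR_RGB2BGR))
E
```

```text
t 19.95 pos [ 435.9 -322.5  198.6] rot [-8.989e+01  1.000e-02  2.112e+01] F [ 0.4 -0.1  0.1] grip 86.8 q [ 70.   9. -39.  99.   6.  74.  50.]
dist 118.7 mm/row, turn 0.88 deg/row
rv [-0.11 -0.88 -0.01] tool shift now [  2.  118.6   1.7]
[[[2,119,2],[-0.1,-0.9,-0]]]
top drip_top [(0.86, [276.0, 239.0], 2496), (0.38, [221.0, 143.0], 898)]
top cup_mid [(0.98, [218.0, 140.0], 951), (0.88, [219.0, 296.0], 871)]
scene drip_top [(0.7, [276.0, 194.0], 1776)]
scene cup_mid [(0.93, [346.0, 252.0], 1074), (0.87, [322.0, 142.0], 796)]
drip_top ['top', 'scene'] [427.1  15.9] 9.4 0.051
drip_top ['top'] [427.1  14.6] -79.9 0.036
drip_top ['scene'] [427.1  16.8] 9.1 0.055
cup_mid ['top', 'scene'] [634.6 140.5] 2.5 0.077
cup_mid ['top'] [633.9 138.7] 8.6 0.046
cup_mid ['scene'] [634.2 142.7] 8.9 0.055
```

View pics/t5.png

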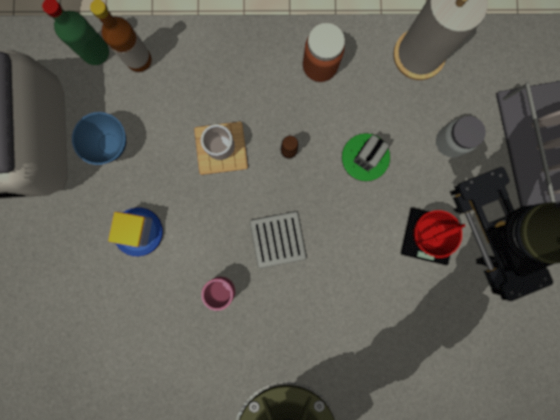

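carry_out([
  [[1,20,2],[0,-0.9,0]],
  [[1,25,0],[0,0,0]],
  [[0,25,0],[0,0,0]],
  [[0,20,0],[0,0,0]],
  [[0,15,0],[0,0,0]],
  [[0,8,0],[0,0,0]],
  [[0,5,0],[0,0,0]],
  [[0,0,0],[0,0,0]],
])

```text
time_s: 21.05
tool_pos: [0.4379, -0.3193, 0.0815]
tool_rot: [-90.0, 0.0, 22.2]
force: [-0.1, -0.6, 0.0]
grip_width: 0.0869
```

```bash
python3 plan.py;python3 - <<'E'
from h import *
im=env.read_camera("scene");cv2.imwrite("pics/g6.png",cv2.resize(cv2.cvtColor(im[120:260,40:240],cv2.COLOR_RGB2BGR),None,fx=4,fy=4,interpolation=cv2.INTER_CUBIC))
E
```

```text
t 21.05 pos [ 437.9 -319.3   81.5] rot [-90.     0.    22.16] F [-0.1 -0.6  0. ] grip 86.9 q [ 68.  16. -39. 107.  11.  61.  47.]
```

View pics/g6.png

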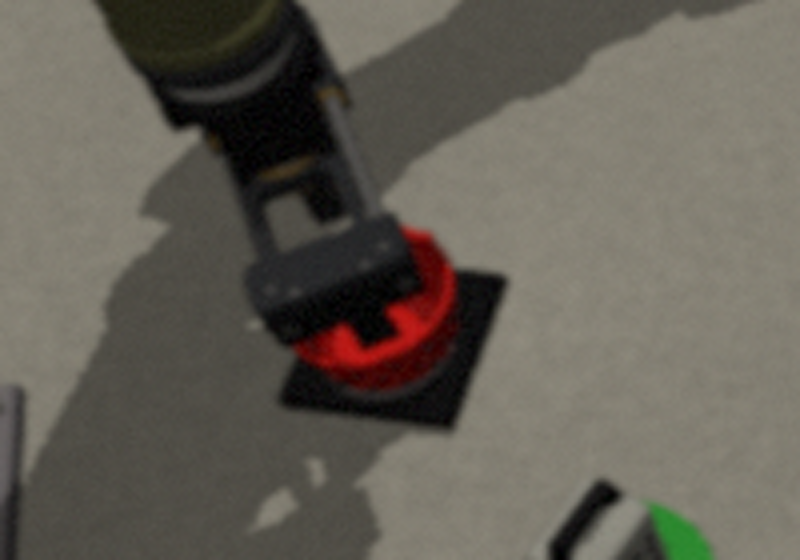

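The front finger (crop 375,325) hangs inside the bowl's outline in front of the bar, and the force reads nothing. Close.

carry_out([
  [[0,0,0],[0,0,0]],
  [[0,0,0],[0,0,0]],
  [[0,0,0],[0,0,0]],
  [[0,0,0],[0,0,0]],
  [[0,0,0],[0,0,0]],
  [[0,0,0],[0,0,0]],
  [[0,0,0],[0,0,0]],
  [[0,0,0],[0,0,0]],
  [[0,0,0],[0,0,0]],
  [[0,0,0],[0,0,0]],
], jaw=0, squeeze=20)

```text
time_s: 22.1
tool_pos: [0.4378, -0.3193, 0.0815]
tool_rot: [-90.0, 0.0, 22.1]
force: [0.4, 0.0, -0.6]
grip_width: 0.015
```

carry_out([
  [[0,-5,0],[0,0,0]],
  [[0,-10,0],[0,0,0]],
  [[0,-20,0],[0,0,0]],
  [[0,-25,0],[0,0,0]],
  [[0,-30,0],[0,0,0]],
  [[0,-20,0],[0,0,0]],
  [[0,-10,0],[0,0,0]],
  [[0,0,0],[0,0,0]],
])

```text
time_s: 22.9
tool_pos: [0.4386, -0.3198, 0.2032]
tool_rot: [-90.2, -0.1, 22.1]
force: [-0.1, -1.1, -1.6]
grip_width: 0.0123
```

```bash
python3 plan.py 427 16 201 22 12; python3 - <<'E'
from h import *
im=env.read_camera("scene");cv2.imwrite("pics/g7.png",cv2.resize(cv2.cvtColor(im[100:260,40:240],cv2.COLOR_RGB2BGR),None,fx=3,fy=3,interpolation=cv2.INTER_CUBIC))
E
```

```text
t 22.9 pos [ 438.6 -319.8  203.2] rot [-9.017e+01 -6.000e-02  2.214e+01] F [-0.1 -1.1 -1.6] grip 12.3 q [ 70.   9. -40.  99.   6.  74.  51.]
dist 28.0 mm/row, turn -0.01 deg/row
rv [0.17 0.14 0.06] tool shift now [115.8   1.4 315.4]
[[[10,0,26],[0,0,0]],[[10,0,26],[0,0,0]],[[10,0,26],[0,0,0]],[[10,0,26],[0,0,0]],[[10,0,26],[0,0,0]],[[10,0,26],[0,0,0]],[[10,0,26],[0,0,0]],[[10,0,26],[0,0,0]],[[10,0,26],[0,0,0]],[[10,0,26],[0,0,0]],[[10,0,26],[0,0,0]],[[10,0,26],[0,0,0]]]
```

View pics/g7.png

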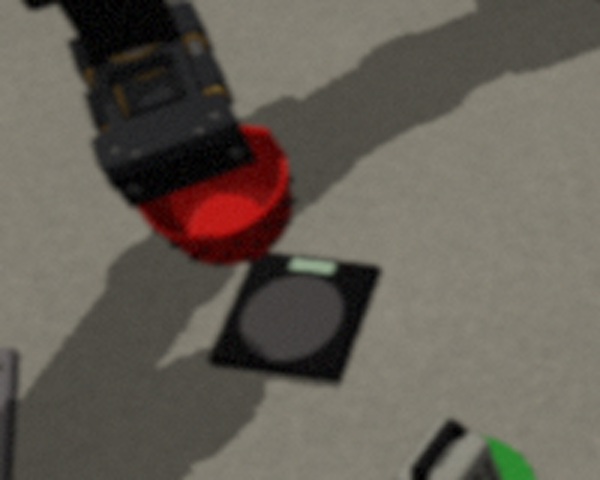

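The colander hangs level from the gripper (crop 220,200), and the scale (295,318) is free.

carry_out([
  [[6,0,15],[0,0,0]],
  [[10,0,26],[0,0,0]],
  [[10,0,28],[0,0,0]],
  [[10,0,28],[0,0,0]],
  [[10,0,28],[0,0,0]],
  [[10,0,28],[0,0,0]],
  [[10,0,28],[0,0,0]],
  [[10,0,28],[0,0,0]],
  [[10,0,28],[0,0,0]],
  [[10,0,28],[0,0,0]],
  [[11,0,27],[0,0,0]],
  [[9,0,23],[0,0,0]],
])

```text
time_s: 24.15
tool_pos: [0.4248, 0.0189, 0.2]
tool_rot: [-89.9, 0.1, 22.2]
force: [0.6, -0.3, -1.3]
grip_width: 0.0116
```

carry_out([
  [[0,0,0],[0,0,0]],
  [[0,0,0],[0,0,0]],
])

```text
time_s: 24.35
tool_pos: [0.4253, 0.0169, 0.2004]
tool_rot: [-90.0, 0.1, 22.2]
force: [-0.4, -0.3, -2.2]
grip_width: 0.0118
```

```bash
python3 plan.py 427 16 81.5 22 1; python3 - <<'E'
from fitn import *
ims,mk=measure(["scale_top"])
dofit("scale_top",mk["scale_top"],[.429,-.324])
cv2.imwrite("pics/t8.png",cv2.cvtColor(ims["top"],cv2.COLOR_RGB2BGR))
E
```

```text
t 24.35 pos [425.3  16.9 200.4] rot [-90.     0.13  22.25] F [-0.4 -0.3 -2.2] grip 11.8 q [ 58. -12. -56. 113. -10.  74.  28.]
dist 118.9 mm/row, turn -0.25 deg/row
rv [-0.    0.25 -0.13] tool shift now [  1.5 118.9  -1.5]
[[[1,119,-1],[-0,0.2,-0.1]]]
top scale_top [(0.58, [430.0, 241.0], 2290)]
scene scale_top [(0.92, [136.0, 205.0], 1765)]
scale_top ['top', 'scene'] [ 430.9 -321.1] -13.8 0.122
scale_top ['top'] [ 431.2 -321.7] -12.1 0.123
scale_top ['scene'] [ 430.5 -321.5] -15.9 0.12
```

View pics/t8.png

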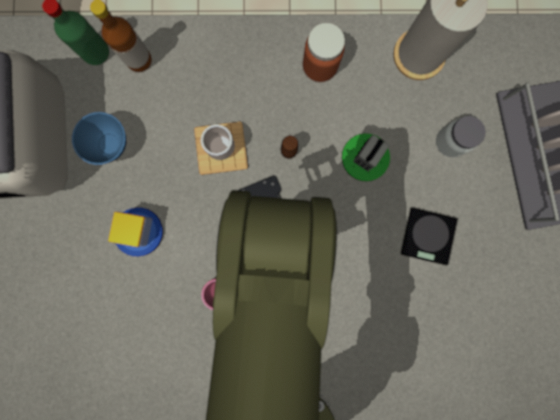

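The arm now hides the tray from above. The scale (430,236) is clear, and the grater and cup stand as placed. Lower the colander.

carry_out([
  [[1,15,-1],[0,0,0]],
  [[0,25,0],[0,0,0]],
  [[0,25,0],[0,0,0]],
  [[0,25,0],[0,0,0]],
  [[0,13,0],[0,0,0]],
  [[0,7,0],[0,0,0]],
  [[0,4,0],[0,0,0]],
  [[0,2,0],[0,0,0]],
  [[0,1,0],[0,0,0]],
  [[0,0,0],[0,0,0]],
  [[0,0,0],[0,0,0]],
])

```text
time_s: 25.65
tool_pos: [0.4282, 0.0155, 0.085]
tool_rot: [-90.1, -0.0, 22.1]
force: [1.1, 0.8, -0.7]
grip_width: 0.0118
```

```bash
python3 plan.py 427 16 81.5 22 1
```

```text
t 25.65 pos [428.2  15.5  85. ] rot [-9.005e+01 -3.000e-02  2.214e+01] F [ 1.1  0.8 -0.7] grip 11.8 q [ 58.   0. -62. 121.   0.  59.  17.]
dist 3.7 mm/row, turn -0.14 deg/row
rv [0.05 0.14 0.03] tool shift now [-1.   3.5  0.9]
[[[-1,3,1],[0.1,0.1,0]]]
```

carry_out([
  [[-1,1,1],[0,0,0]],
  [[0,1,0],[0,0,0]],
  [[0,1,0],[0,0,0]],
  [[0,0.5,0],[0,0,0]],
  [[0,0,0],[0,0,0]],
])

```text
time_s: 26.15
tool_pos: [0.4268, 0.0159, 0.0823]
tool_rot: [-90.0, 0.1, 22.1]
force: [-5.3, -0.1, 13.7]
grip_width: 0.0117
```

carry_out([
  [[0,-0.5,0],[0,0,0]],
  [[0,0,0],[0,0,0]],
])

```text
time_s: 26.35
tool_pos: [0.4267, 0.0159, 0.0823]
tool_rot: [-90.0, 0.0, 22.1]
force: [-3.7, 0.4, 7.0]
grip_width: 0.0118
```

carry_out([
  [[0,0,0],[0,0,0]],
  [[0,0,0],[0,0,0]],
  [[0,0,0],[0,0,0]],
  [[0,0,0],[0,0,0]],
  [[0,0,0],[0,0,0]],
  [[0,0,0],[0,0,0]],
  [[0,0,0],[0,0,0]],
], jaw=1)

```text
time_s: 27.05
tool_pos: [0.4265, 0.0162, 0.0815]
tool_rot: [-90.0, 0.0, 22.1]
force: [0.4, 0.3, -0.4]
grip_width: 0.0593
```

carry_out([
  [[0,-8,0],[0,0,0]],
  [[0,-15,0],[0,0,0]],
  [[0,-25,0],[0,0,0]],
  [[0,-30,0],[0,0,0]],
  [[0,-30,0],[0,0,0]],
  [[0,-10,0],[0,0,0]],
])

```text
time_s: 27.65
tool_pos: [0.4284, 0.0163, 0.2029]
tool_rot: [-90.2, -0.2, 22.2]
force: [1.6, -0.3, -0.2]
grip_width: 0.0863
```

```bash
python3 plan.py 451.7 329 200 -12 12; python3 - <<'E'
from fitn import *
ims,mk=measure(["colander_mid","container_mid"],("scene",))
dofit("container_mid",mk["container_mid"],[.451,.329])
cv2.imwrite("pics/t9.png",cv2.cvtColor(ims["scene"],cv2.COLOR_RGB2BGR))
E
```

```text
t 27.65 pos [428.4  16.3 202.9] rot [-90.23  -0.23  22.16] F [ 1.6 -0.3 -0.2] grip 86.3 q [ 59. -12. -57. 113. -11.  74.  28.]
dist 26.1 mm/row, turn -2.85 deg/row
rv [ 0.15 34.16  0.29] tool shift now [139.6   2.3 280.8]
[[[12,0,23],[0,2.8,0]],[[10,0,24],[0,2.8,0]],[[9,0,24],[0,2.8,0]],[[8,0,25],[0,2.8,0]],[[7,0,25],[0,2.8,0]],[[6,0,26],[0,2.8,0]],[[4,0,26],[0,2.8,0]],[[3,0,26],[0,2.8,0]],[[2,0,26],[0,2.8,0]],[[1,0,26],[0,2.8,0]],[[-1,0,26],[0,2.8,0]],[[-2,0,26],[0,2.8,0]]]
scene colander_mid [(0.97, [276.0, 182.0], 1364)]
scene container_mid [(0.68, [410.0, 181.0], 1142)]
container_mid ['scene'] [450.5 331.3] -15.3 0.076
```

View pics/t9.png

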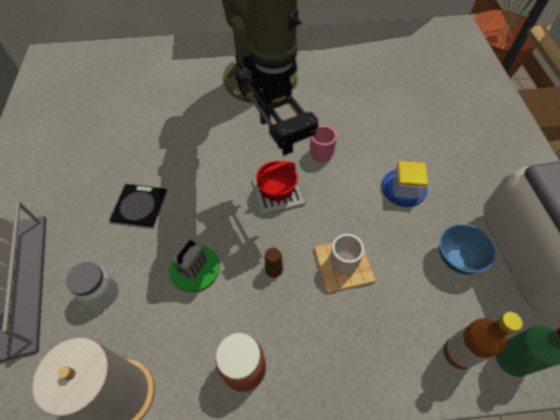

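The colander stands on the tray (276,182). Next is the container (410,180), yaw about -12.

carry_out([
  [[12,0,23],[0,2.8,0]],
  [[10,0,24],[0,2.8,0]],
  [[9,0,24],[0,2.8,0]],
  [[8,0,25],[0,2.8,0]],
  [[7,0,25],[0,2.8,0]],
  [[6,0,26],[0,2.8,0]],
  [[4,0,26],[0,2.8,0]],
  [[3,0,26],[0,2.8,0]],
  [[2,0,26],[0,2.8,0]],
  [[1,0,26],[0,2.8,0]],
  [[-1,0,26],[0,2.8,0]],
  [[-2,0,26],[0,2.8,0]],
])

```text
time_s: 29.0
tool_pos: [0.4488, 0.3292, 0.1972]
tool_rot: [-90.1, 0.2, -11.5]
force: [0.1, 0.0, 0.7]
grip_width: 0.0869
```

carry_out([
  [[0,0,0],[0,0,0]],
  [[0,0,0],[0,0,0]],
  [[0,0,0],[0,0,0]],
])

```text
time_s: 29.3
tool_pos: [0.4498, 0.3271, 0.1985]
tool_rot: [-90.1, 0.1, -11.5]
force: [0.0, -0.3, -0.1]
grip_width: 0.0869
```

```bash
python3 plan.py 451.7 329 32 -12 1;  python3 - <<'E'
from fitn import *
ims,mk=measure(["colander_mid","drip_top"])
cv2.imwrite("pics/t10.png",cv2.resize(cv2.cvtColor(ims["top"][60:320,160:460],cv2.COLOR_RGB2BGR),None,fx=2,fy=2))
dofit("colander_mid",mk["colander_mid"],[.427,.016],yaws=(.38,))
E
```

```text
t 29.3 pos [449.8 327.1 198.5] rot [-9.009e+01  6.000e-02 -1.148e+01] F [ 0.  -0.3 -0.1] grip 86.9 q [ 19.  20. -69.  97.  19.  77. -65.]
dist 166.5 mm/row, turn -0.52 deg/row
rv [ 0.1   0.52 -0.06] tool shift now [  1.7 166.5   2.5]
[[[2,166,3],[0.1,0.5,-0.1]]]
top colander_mid [(0.68, [277.0, 240.0], 1793)]
top drip_top [(0.85, [260.0, 223.0], 525)]
scene colander_mid [(0.63, [278.0, 180.0], 1397), (0.63, [203.0, 276.0], 993)]
scene drip_top [(0.75, [277.0, 201.0], 693)]
colander_mid ['top', 'scene'] [426.6  14.6] 26.1 0.063
colander_mid ['top'] [426.2  13.8] 34.0 0.041
colander_mid ['scene'] [427.5  16.3] 19.1 0.064
```

View pics/t10.png

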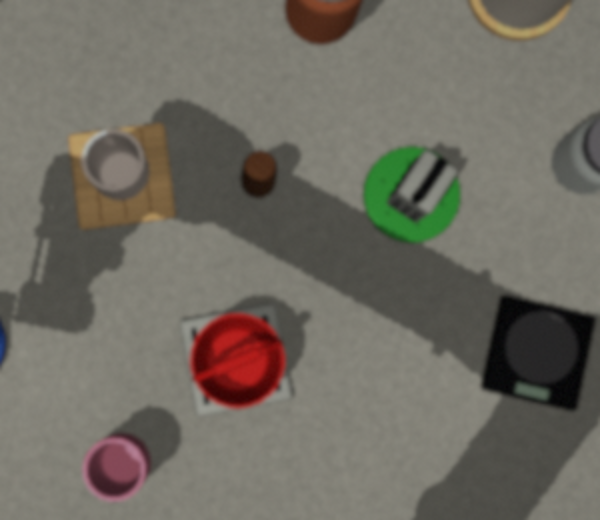

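The colander is centred on the tray (crop 238,360). Joint 3 is at -69° (limit -79°), so I descend in stages and watch it.

carry_out([
  [[1,20,2],[0,0,0]],
  [[1,25,0],[0,0,0]],
  [[0,25,0],[0,0,0]],
  [[0,20,0],[0,0,0]],
  [[0,0,0],[0,0,0]],
])

```text
time_s: 30.1
tool_pos: [0.4511, 0.3281, 0.107]
tool_rot: [-90.2, 0.2, -11.5]
force: [-0.5, -0.2, -0.0]
grip_width: 0.0871
```

```bash
python3 plan.py 451.7 329 32 -11.5 1
```

```text
t 30.1 pos [451.1 328.1 107. ] rot [-90.2    0.19 -11.48] F [-0.5 -0.2 -0. ] grip 87.1 q [ 15.  26. -65. 103.  25.  68. -69.]
dist 75.0 mm/row, turn -0.02 deg/row
rv [ 0.2   0.02 -0.19] tool shift now [ 0.7 75.   1.3]
[[[1,75,1],[0.2,0,-0.2]]]
```

carry_out([
  [[0,20,1],[0,0,0]],
  [[0,20,0],[0,0,0]],
  [[0,15,0],[0,0,0]],
  [[0,10,0],[0,0,0]],
  [[0,6,0],[0,0,0]],
  [[0,0,0],[0,0,0]],
])

```text
time_s: 30.7
tool_pos: [0.4524, 0.3308, 0.0382]
tool_rot: [-90.0, 0.0, -11.5]
force: [-0.3, -0.2, 0.7]
grip_width: 0.087
```

```bash
python3 plan.py;python3 - <<'E'
from h import *
im=env.read_camera("scene");cv2.imwrite("pics/g11.png",cv2.resize(cv2.cvtColor(im[110:260,310:510],cv2.COLOR_RGB2BGR),None,fx=3,fy=3,interpolation=cv2.INTER_CUBIC))
im=env.read_camera("top");cv2.imwrite("pics/g11b.png",cv2.resize(cv2.cvtColor(im[160:310,50:250],cv2.COLOR_RGB2BGR),None,fx=3,fy=3,interpolation=cv2.INTER_CUBIC))
E
```

```text
t 30.7 pos [452.4 330.8  38.2] rot [-9.002e+01  3.000e-02 -1.146e+01] F [-0.3 -0.2  0.7] grip 87.0 q [ 11.  30. -61. 106.  30.  62. -73.]
```

View pics/g11.png

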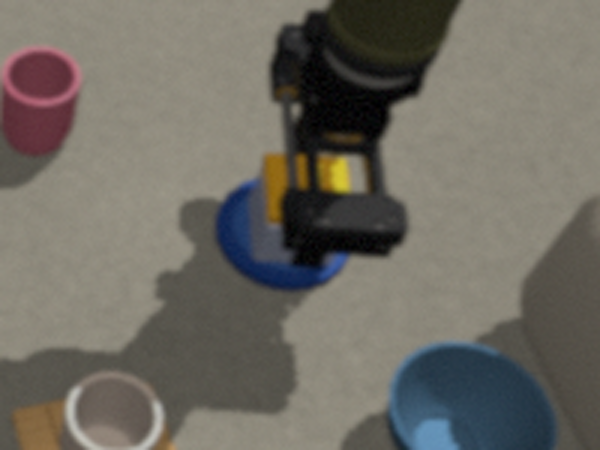

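View pics/g11b.png

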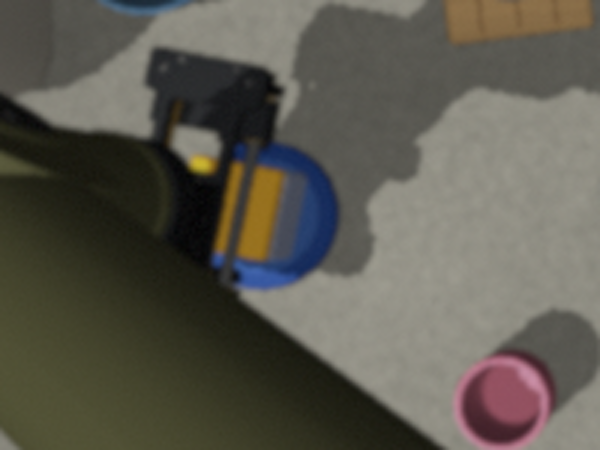

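Fingers are on both sides of the container (front tip at crop 315,250; nothing touched). A little lower, then close.

carry_out([
  [[0,6,0],[0,0,0]],
  [[0,4,0],[0,0,0]],
  [[0,0,0],[0,0,0]],
  [[0,0,0],[0,0,0]],
])

```text
time_s: 31.2
tool_pos: [0.4525, 0.3309, 0.0284]
tool_rot: [-90.0, 0.0, -11.5]
force: [0.2, 0.2, 0.7]
grip_width: 0.0872
```

carry_out([
  [[0,0,0],[0,0,0]],
  [[0,0,0],[0,0,0]],
  [[0,0,0],[0,0,0]],
  [[0,0,0],[0,0,0]],
  [[0,0,0],[0,0,0]],
  [[0,0,0],[0,0,0]],
], jaw=0, squeeze=20)

```text
time_s: 31.8
tool_pos: [0.4526, 0.3309, 0.0286]
tool_rot: [-90.0, -0.0, -11.5]
force: [0.0, -0.3, 0.7]
grip_width: 0.064
```

carry_out([
  [[0,-5,0],[0,0,0]],
  [[0,-10,0],[0,0,0]],
  [[0,-20,0],[0,0,0]],
  [[0,-25,0],[0,0,0]],
  [[0,-30,0],[0,0,0]],
  [[0,-30,0],[0,0,0]],
  [[0,-25,0],[0,0,0]],
  [[0,-20,0],[0,0,0]],
  [[0,-5,0],[0,0,0]],
  [[0,0,0],[0,0,0]],
])

```text
time_s: 32.8
tool_pos: [0.4527, 0.3311, 0.1991]
tool_rot: [-90.0, -0.1, -11.5]
force: [-0.4, -0.2, -2.5]
grip_width: 0.0637
```

```bash
python3 plan.py 431 -322 200 -12 22
```

```text
t 32.8 pos [452.7 331.1 199.1] rot [-8.997e+01 -8.000e-02 -1.146e+01] F [-0.4 -0.2 -2.5] grip 63.7 q [ 18.  20. -69.  96.  20.  77. -65.]
dist 29.7 mm/row, turn -0.02 deg/row
rv [-0.03  0.54  0.08] tool shift now [ 108.5   -1.  -644.4]
[[[5,-0,-29],[-0,0,0]],[[5,-0,-29],[-0,0,0]],[[5,-0,-29],[-0,0,0]],[[5,-0,-29],[-0,0,0]],[[5,-0,-29],[-0,0,0]],[[5,-0,-29],[-0,0,0]],[[5,-0,-29],[-0,0,0]],[[5,-0,-29],[-0,0,0]],[[5,-0,-29],[-0,0,0]],[[5,-0,-29],[-0,0,0]],[[5,-0,-29],[-0,0,0]],[[5,-0,-29],[-0,0,0]],[[5,-0,-29],[-0,0,0]],[[5,-0,-29],[-0,0,0]],[[5,-0,-29],[-0,0,0]],[[5,-0,-29],[-0,0,0]],[[5,-0,-29],[-0,0,0]],[[5,-0,-29],[-0,0,0]],[[5,-0,-29],[-0,0,0]],[[5,-0,-29],[-0,0,0]],[[5,-0,-29],[-0,0,0]],[[5,-0,-29],[-0,0,0]]]
```

carry_out([
  [[3,0,-18],[0,0,0]],
  [[5,0,-28],[0,0,0]],
  [[5,0,-30],[0,0,0]],
  [[5,0,-30],[0,0,0]],
  [[5,0,-30],[0,0,0]],
  [[5,0,-30],[0,0,0]],
  [[5,0,-30],[0,0,0]],
  [[5,0,-30],[0,0,0]],
  [[5,0,-30],[0,0,0]],
  [[5,0,-30],[0,0,0]],
  [[5,0,-30],[0,0,0]],
  [[5,0,-30],[0,0,0]],
])

```text
time_s: 34.0
tool_pos: [0.4394, -0.021, 0.1973]
tool_rot: [-90.0, 0.1, -11.5]
force: [-0.2, 0.1, -1.9]
grip_width: 0.064
```

carry_out([
  [[5,0,-30],[0,0,0]],
  [[5,0,-30],[0,0,0]],
  [[5,0,-30],[0,0,0]],
  [[5,0,-30],[0,0,0]],
  [[5,0,-30],[0,0,0]],
  [[5,0,-30],[0,0,0]],
  [[5,0,-30],[0,0,0]],
  [[5,0,-30],[0,0,0]],
  [[5,0,-30],[0,0,0]],
  [[5,0,-28],[0,0,0]],
  [[0,0,0],[0,0,0]],
  [[0,0,0],[0,0,0]],
])

```text
time_s: 35.2
tool_pos: [0.4296, -0.3213, 0.1968]
tool_rot: [-89.8, 0.1, -11.5]
force: [0.2, 1.3, -2.0]
grip_width: 0.0639
```

```bash
python3 plan.py 431 -322 30 -12 1;python3 - <<'E'
from fitn import *
ims,mk=measure(["plate_top"])
dofit("plate_top",mk["plate_top"],[.448,.325],yaws=(0,))
cv2.imwrite("pics/t12.png",cv2.cvtColor(ims["scene"],cv2.COLOR_RGB2BGR))
E
```

```text
t 35.2 pos [ 429.6 -321.3  196.8] rot [-89.85   0.13 -11.52] F [ 0.2  1.3 -2. ] grip 63.9 q [ 72.   9. -42. 100.   6.  74.  18.]
dist 166.8 mm/row, turn -0.48 deg/row
rv [-0.15  0.48 -0.13] tool shift now [  1.9 166.8  -0.9]
[[[2,167,-1],[-0.2,0.5,-0.1]]]
top plate_top [(0.75, [137.0, 232.0], 1935)]
scene plate_top [(0.9, [405.0, 186.0], 1351)]
plate_top ['top', 'scene'] [447.8 326.1] 7.2 0.059
plate_top ['top'] [446.9 323.6] 1.7 0.038
plate_top ['scene'] [448.4 327.9] 0.9 0.029
```

View pics/t12.png

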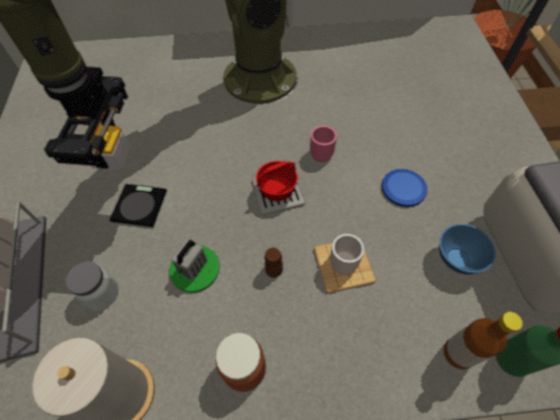

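The container (110,140) is held level near the scale (138,205), and the plate (405,187) is empty.

carry_out([
  [[1,20,-1],[0,0,0]],
  [[1,30,0],[0,0,0]],
  [[0,30,0],[0,0,0]],
  [[0,30,0],[0,0,0]],
  [[0,25,0],[0,0,0]],
  [[0,13,0],[0,0,0]],
  [[0,8,0],[0,0,0]],
  [[0,4,0],[0,0,0]],
  [[0,2,0],[0,0,0]],
  [[0,1,0],[0,0,0]],
  [[0,0,0],[0,0,0]],
  [[0,0,0],[0,0,0]],
])

```text
time_s: 36.6
tool_pos: [0.4325, -0.3234, 0.0362]
tool_rot: [-90.0, -0.0, -11.5]
force: [0.1, 0.0, -1.6]
grip_width: 0.0636
```

```bash
python3 plan.py 431 -322 28.5 -11.5 1
```

```text
t 36.6 pos [ 432.5 -323.4   36.2] rot [-9.004e+01 -5.000e-02 -1.146e+01] F [ 0.1  0.  -1.6] grip 63.6 q [ 68.  19. -39. 109.  15.  56.  11.]
dist 7.9 mm/row, turn -0.04 deg/row
rv [0.04 0.04 0.05] tool shift now [-1.8  7.7  1.1]
[[[-2,8,1],[0,0,0]]]
```

carry_out([
  [[-1,3,1],[0,0,0]],
  [[-1,2,0],[0,0,0]],
  [[0,1,0],[0,0,0]],
  [[0,1,0],[0,0,0]],
  [[0,0.5,0],[0,0,0]],
  [[0,0,0],[0,0,0]],
])

```text
time_s: 37.2
tool_pos: [0.4303, -0.3217, 0.0285]
tool_rot: [-90.0, 0.0, -11.5]
force: [-2.2, 1.6, 5.8]
grip_width: 0.064
```

carry_out([
  [[0,0,0],[0,0,0]],
  [[0,0,0],[0,0,0]],
  [[0,0,0],[0,0,0]],
  [[0,0,0],[0,0,0]],
  [[0,0,0],[0,0,0]],
  [[0,0,0],[0,0,0]],
], jaw=1)

```text
time_s: 37.8
tool_pos: [0.4305, -0.3217, 0.028]
tool_rot: [-90.0, -0.0, -11.5]
force: [-0.2, -1.0, 0.4]
grip_width: 0.0866
```

carry_out([
  [[0,-8,0],[0,0,0]],
  [[0,-20,0],[0,0,0]],
  [[0,-30,0],[0,0,0]],
  [[0,-35,0],[0,0,0]],
  [[0,-35,0],[0,0,0]],
  [[0,-30,0],[0,0,0]],
  [[0,-13,0],[0,0,0]],
])

```text
time_s: 38.5
tool_pos: [0.4319, -0.3224, 0.2028]
tool_rot: [-90.2, -0.3, -11.4]
force: [0.3, -0.1, 0.9]
grip_width: 0.087
```

```bash
python3 plan.py 610 -184.5 200 55 12; python3 - <<'E'
from fitn import *
ims,mk=measure(["grater_mid"])
dofit("grater_mid",mk["grater_mid"],[.61,-.184],yaws=(2.53,))
cv2.imwrite("pics/t13.png",cv2.cvtColor(ims["scene"],cv2.COLOR_RGB2BGR))
E
```

```text
t 38.5 pos [ 431.9 -322.4  202.8] rot [-90.18  -0.25 -11.45] F [ 0.3 -0.1  0.9] grip 87.0 q [ 73.   8. -42. 100.   6.  74.  18.]
dist 18.8 mm/row, turn 5.54 deg/row
rv [  0.31 -66.45   0.12] tool shift now [147.2   2.9 170.5]
[[[12,0,14],[0,-5.5,0]],[[14,0,13],[0,-5.5,0]],[[15,0,12],[0,-5.5,0]],[[16,0,10],[0,-5.5,0]],[[17,0,9],[0,-5.5,0]],[[17,0,7],[0,-5.5,0]],[[18,0,5],[0,-5.5,0]],[[18,0,3],[0,-5.5,0]],[[19,0,2],[0,-5.5,0]],[[19,0,-0],[0,-5.5,0]],[[19,0,-2],[0,-5.5,0]],[[18,0,-4],[0,-5.5,0]]]
top grater_mid [(0.61, [371.0, 151.0], 747)]
scene grater_mid [(0.89, [187.0, 260.0], 943), (0.39, [405.0, 188.0], 1372)]
grater_mid ['top', 'scene'] [ 609.2 -184.8] 143.6 0.104
grater_mid ['top'] [ 610.5 -186.1] 144.7 0.082
grater_mid ['scene'] [ 609.7 -183.8] 137.1 0.113
```

View pics/t13.png

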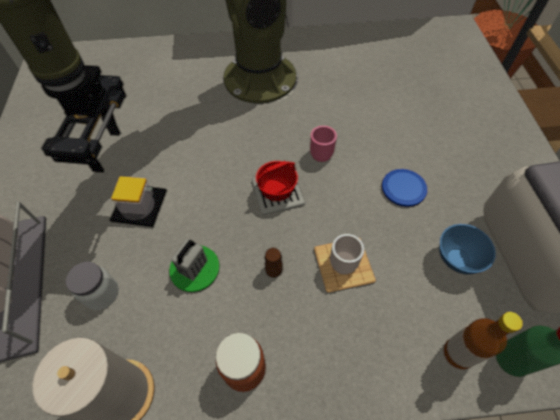

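The container stands on the scale (135,198). Now fetch the grater from the holder (188,258).

carry_out([
  [[12,0,14],[0,-5.5,0]],
  [[14,0,13],[0,-5.5,0]],
  [[15,0,12],[0,-5.5,0]],
  [[16,0,10],[0,-5.5,0]],
  [[17,0,9],[0,-5.5,0]],
  [[17,0,7],[0,-5.5,0]],
  [[18,0,5],[0,-5.5,0]],
  [[18,0,3],[0,-5.5,0]],
  [[19,0,2],[0,-5.5,0]],
  [[19,0,0],[0,-5.5,0]],
  [[19,0,-2],[0,-5.5,0]],
  [[18,0,-4],[0,-5.5,0]],
])

```text
time_s: 39.9
tool_pos: [0.6088, -0.1829, 0.1964]
tool_rot: [-89.8, 0.0, 54.8]
force: [-0.1, 0.4, 1.1]
grip_width: 0.0866
```

carry_out([
  [[0,0,0],[0,0,0]],
  [[0,0,0],[0,0,0]],
])

```text
time_s: 40.1
tool_pos: [0.6084, -0.1835, 0.1971]
tool_rot: [-89.8, 0.0, 54.5]
force: [-0.1, 0.1, -0.0]
grip_width: 0.0871
```

```bash
python3 plan.py 610 -184.5 43 54.8 1
```

```text
t 40.1 pos [ 608.4 -183.5  197.1] rot [-8.982e+01  4.000e-02  5.450e+01] F [-0.1  0.1 -0. ] grip 87.1 q [ 55.  26. -54.  86.  21.  79.  54.]
dist 154.1 mm/row, turn 0.3 deg/row
rv [-0.18 -0.3  -0.04] tool shift now [  0.3 154.1  -2.4]
[[[0,154,-2],[-0.2,-0.3,-0]]]
```

carry_out([
  [[0,20,-2],[0,-0.3,0]],
  [[0,30,0],[0,0,0]],
  [[0,30,0],[0,0,0]],
  [[0,25,0],[0,0,0]],
  [[0,20,0],[0,0,0]],
  [[0,15,0],[0,0,0]],
  [[0,10,0],[0,0,0]],
  [[0,4,0],[0,0,0]],
  [[0,0,0],[0,0,0]],
  [[0,0,0],[0,0,0]],
])

```text
time_s: 41.1
tool_pos: [0.6116, -0.1852, 0.046]
tool_rot: [-90.1, -0.0, 54.8]
force: [-0.7, -0.6, 0.2]
grip_width: 0.0871
```

```bash
python3 plan.py 610 -184.5 43 54.8 1;python3 - <<'E'
from h import *
im=env.read_camera("scene");cv2.imwrite("pics/g14.png",cv2.resize(cv2.cvtColor(im[180:330,100:300],cv2.COLOR_RGB2BGR),None,fx=3,fy=3,interpolation=cv2.INTER_CUBIC))
E
```

```text
t 41.1 pos [ 611.6 -185.2   46. ] rot [-9.008e+01 -2.000e-02  5.483e+01] F [-0.7 -0.6  0.2] grip 87.1 q [ 52.  34. -50.  94.  28.  65.  50.]
dist 3.5 mm/row, turn -0.03 deg/row
rv [0.08 0.03 0.02] tool shift now [-0.4  3.   1.7]
[[[-0,3,2],[0.1,0,0]]]
```

View pics/g14.png

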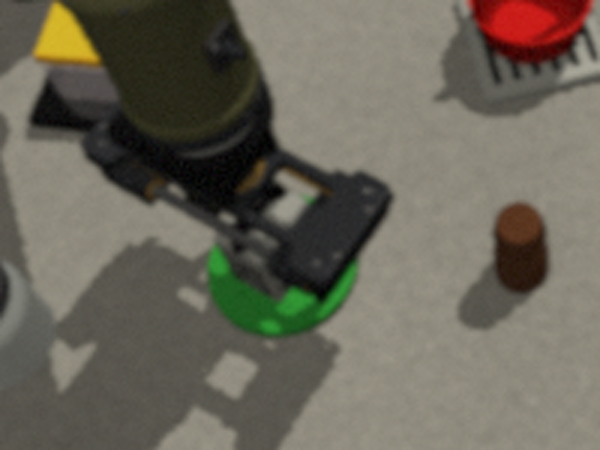

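The grater shows between the fingers (crop 255,265) with no contact. Close and lift.

carry_out([
  [[0,2,1],[0,0,0]],
  [[0,0,0],[0,0,0]],
  [[0,0,0],[0,0,0]],
])

```text
time_s: 41.45
tool_pos: [0.6102, -0.1845, 0.0432]
tool_rot: [-90.0, 0.0, 54.8]
force: [-0.4, 0.2, -0.3]
grip_width: 0.0865
```

carry_out([
  [[0,0,0],[0,0,0]],
  [[0,0,0],[0,0,0]],
  [[0,0,0],[0,0,0]],
  [[0,0,0],[0,0,0]],
  [[0,0,0],[0,0,0]],
  [[0,0,0],[0,0,0]],
  [[0,0,0],[0,0,0]],
  [[0,0,0],[0,0,0]],
  [[0,0,0],[0,0,0]],
], jaw=0, squeeze=20)

```text
time_s: 42.35
tool_pos: [0.6102, -0.1845, 0.043]
tool_rot: [-90.0, 0.0, 54.8]
force: [-0.0, 0.3, 0.2]
grip_width: 0.0417
```

carry_out([
  [[0,-5,0],[0,0,0]],
  [[0,-10,0],[0,0,0]],
  [[0,-20,0],[0,0,0]],
  [[0,-25,0],[0,0,0]],
  [[0,-30,0],[0,0,0]],
  [[0,-30,0],[0,0,0]],
  [[0,-25,0],[0,0,0]],
  [[0,-12,0],[0,0,0]],
  [[0,0,0],[0,0,0]],
])

```text
time_s: 43.25
tool_pos: [0.6112, -0.1844, 0.2022]
tool_rot: [-90.2, -0.0, 54.8]
force: [0.9, -0.4, -1.3]
grip_width: 0.0422
```

```bash
python3 plan.py 448 326 200 55 18
```

```text
t 43.25 pos [ 611.2 -184.4  202.2] rot [-9.020e+01 -5.000e-02  5.484e+01] F [ 0.9 -0.4 -1.3] grip 42.2 q [ 55.  26. -54.  85.  21.  79.  54.]
dist 29.8 mm/row, turn 0.01 deg/row
rv [ 0.2  -0.16  0.04] tool shift now [323.3   1.  427.3]
[[[18,0,24],[0,-0,0]],[[18,0,24],[0,-0,0]],[[18,0,24],[0,-0,0]],[[18,0,24],[0,-0,0]],[[18,0,24],[0,-0,0]],[[18,0,24],[0,-0,0]],[[18,0,24],[0,-0,0]],[[18,0,24],[0,-0,0]],[[18,0,24],[0,-0,0]],[[18,0,24],[0,-0,0]],[[18,0,24],[0,-0,0]],[[18,0,24],[0,-0,0]],[[18,0,24],[0,-0,0]],[[18,0,24],[0,-0,0]],[[18,0,24],[0,-0,0]],[[18,0,24],[0,-0,0]],[[18,0,24],[0,-0,0]],[[18,0,24],[0,-0,0]]]
```

carry_out([
  [[10,0,13],[0,0,0]],
  [[18,0,24],[0,0,0]],
  [[19,0,25],[0,0,0]],
  [[19,0,25],[0,0,0]],
  [[19,0,25],[0,0,0]],
  [[19,0,25],[0,0,0]],
  [[19,0,25],[0,0,0]],
  [[19,0,25],[0,0,0]],
  [[19,0,25],[0,0,0]],
  [[10,0,13],[0,0,0]],
  [[0,0,0],[0,0,0]],
])

```text
time_s: 44.35
tool_pos: [0.5227, 0.088, 0.1991]
tool_rot: [-89.9, 0.1, 55.2]
force: [-0.4, -0.3, -1.7]
grip_width: 0.0418
```

```bash
python3 plan.py 448 326 200 55 8|head -3
```

```text
t 44.35 pos [522.7  88.  199.1] rot [-8.992e+01  6.000e-02  5.516e+01] F [-0.4 -0.3 -1.7] grip 41.8 q [ 45.  12. -64. 100.  12.  75.  34.]
dist 31.2 mm/row, turn -0.02 deg/row
rv [-0.08  0.16 -0.06] tool shift now [152.6  -0.8 197.3]
```

carry_out([
  [[15,0,20],[0,0,0]],
  [[19,0,24],[0,0,0]],
  [[19,0,24],[0,0,0]],
  [[19,0,24],[0,0,0]],
  [[10,0,14],[0,0,0]],
  [[0,0,0],[0,0,0]],
])

```text
time_s: 44.95
tool_pos: [0.4843, 0.2144, 0.1995]
tool_rot: [-89.9, 0.0, 55.0]
force: [0.3, 0.1, -1.9]
grip_width: 0.0417
```

```bash
python3 plan.py 448 326 200 55 5|head -4
```

```text
t 44.95 pos [484.3 214.4 199.5] rot [-8.993e+01  1.000e-02  5.503e+01] F [ 0.3  0.1 -1.9] grip 41.7 q [ 33.  13. -67. 100.  13.  75.  18.]
dist 23.5 mm/row, turn -0.01 deg/row
rv [-0.07  0.03 -0.01] tool shift now [70.6 -0.4 93.7]
[[[14,-0,19],[-0,0,-0]],[[14,-0,19],[-0,0,-0]],[[14,-0,19],[-0,0,-0]],[[14,-0,19],[-0,0,-0]],[[14,-0,19],[-0,0,-0]]]
```

Only 3° more on joint 3, so the rest is safe.

carry_out([
  [[12,0,16],[0,0,0]],
  [[16,0,21],[0,0,0]],
  [[17,0,22],[0,0,0]],
  [[15,0,20],[0,0,0]],
  [[10,0,14],[0,0,0]],
  [[0,0,0],[0,0,0]],
  [[0,0,0],[0,0,0]],
])

```text
time_s: 45.65
tool_pos: [0.4508, 0.3216, 0.1993]
tool_rot: [-90.0, 0.1, 54.7]
force: [1.4, -0.6, -1.9]
grip_width: 0.0418
```

```bash
python3 plan.py 448 326 44 55 1
```

```text
t 45.65 pos [450.8 321.6 199.3] rot [-9.004e+01  9.000e-02  5.473e+01] F [ 1.4 -0.6 -1.9] grip 41.8 q [ 18.  18. -67.  97.  17.  76.   3.]
dist 155.4 mm/row, turn 0.27 deg/row
rv [ 0.04 -0.27 -0.09] tool shift now [  2.2 155.3   4.9]
[[[2,155,5],[0,-0.3,-0.1]]]
```

carry_out([
  [[1,20,3],[0,0,0]],
  [[1,30,1],[0,0,0]],
  [[0,30,0],[0,0,0]],
  [[0,30,0],[0,0,0]],
  [[0,20,0],[0,0,0]],
  [[0,10,0],[0,0,0]],
  [[0,6,0],[0,0,0]],
  [[0,3,0],[0,0,0]],
  [[0,1,0],[0,0,0]],
  [[0,0,0],[0,0,0]],
  [[0,0,0],[0,0,0]],
])

```text
time_s: 46.75
tool_pos: [0.4478, 0.328, 0.0507]
tool_rot: [-90.0, -0.1, 54.8]
force: [1.3, 0.8, -1.8]
grip_width: 0.0421
```

```bash
python3 plan.py 448 326 44 55 1
```

```text
t 46.75 pos [447.8 328.   50.7] rot [-9.004e+01 -6.000e-02  5.485e+01] F [ 1.3  0.8 -1.8] grip 42.1 q [ 11.  28. -60. 106.  27.  62.  -5.]
dist 7.0 mm/row, turn 0.15 deg/row
rv [ 0.04 -0.15  0.06] tool shift now [-1.5  6.7 -1.3]
[[[-2,7,-1],[0,-0.2,0.1]]]
```

carry_out([
  [[-1,2,-1],[0,0,0]],
  [[0,2,0],[0,0,0]],
  [[0,1,0],[0,0,0]],
  [[0,1,0],[0,0,0]],
  [[0,0,0],[0,0,0]],
])

```text
time_s: 47.25
tool_pos: [0.4475, 0.3262, 0.0438]
tool_rot: [-90.0, 0.0, 54.8]
force: [0.2, -0.4, -0.9]
grip_width: 0.042
```

carry_out([
  [[0,1,0],[0,0,0]],
  [[0,0,0],[0,0,0]],
])

```text
time_s: 47.45
tool_pos: [0.4477, 0.3264, 0.043]
tool_rot: [-90.0, -0.0, 54.8]
force: [0.2, -0.7, -1.8]
grip_width: 0.0422
```

carry_out([
  [[0,0.7,0],[0,0,0]],
  [[0,0,0],[0,0,0]],
  [[0,0,0],[0,0,0]],
])

```text
time_s: 47.75
tool_pos: [0.4477, 0.3264, 0.043]
tool_rot: [-90.0, 0.0, 54.8]
force: [-2.2, -1.4, 5.6]
grip_width: 0.042
```

Contact. Release, rise and check everything.

carry_out([
  [[0,0,0],[0,0,0]],
  [[0,0,0],[0,0,0]],
  [[0,0,0],[0,0,0]],
  [[0,0,0],[0,0,0]],
  [[0,0,0],[0,0,0]],
  [[0,0,0],[0,0,0]],
  [[0,0,0],[0,0,0]],
], jaw=1)

```text
time_s: 48.45
tool_pos: [0.4476, 0.3263, 0.0423]
tool_rot: [-90.0, 0.0, 54.8]
force: [-0.2, -0.4, -0.1]
grip_width: 0.0853
```

carry_out([
  [[0,-8,0],[0,0,0]],
  [[0,-20,0],[0,0,0]],
  [[0,-30,0],[0,0,0]],
  [[0,-35,0],[0,0,0]],
  [[0,-35,0],[0,0,0]],
  [[0,-30,0],[0,0,0]],
  [[0,-12,0],[0,0,0]],
  [[0,0,0],[0,0,0]],
])

```text
time_s: 49.25
tool_pos: [0.4483, 0.327, 0.214]
tool_rot: [-90.1, -0.2, 54.8]
force: [0.4, -0.2, 0.5]
grip_width: 0.0871
```

carry_out([
  [[-15,0,-20],[0,0,0]],
  [[-18,0,-24],[0,0,0]],
  [[-18,0,-24],[0,0,0]],
  [[-18,0,-24],[0,0,0]],
  [[-18,0,-24],[0,0,0]],
  [[-18,0,-24],[0,0,0]],
  [[-18,0,-24],[0,0,0]],
  [[-18,0,-24],[0,0,0]],
  [[-18,0,-24],[0,0,0]],
  [[-18,0,-24],[0,0,0]],
  [[-15,0,-20],[0,0,0]],
  [[0,0,0],[0,0,0]],
])

```text
time_s: 50.45
tool_pos: [0.5463, 0.0167, 0.2099]
tool_rot: [-89.9, 0.1, 54.4]
force: [-1.4, 0.3, 0.2]
grip_width: 0.0869
```

```bash
python3 plan.py; python3 - <<'E'
from fitn import *
L=["cup_mid","container_mid","colander_mid","grater_mid","mill_mid"]
ims,mk=measure(L)
X={"cup_mid":(.633,.142),"container_mid":(.431,-.322),"colander_mid":(.427,.016),"grater_mid":(.448,.326),"mill_mid":(.629,-.011)}
for l in L: dofit(l,mk[l],X[l],0 if l=="mill_mid" else .012,yaws=(.38,) if l[:3]=="col" else (2.53,) if l[:2]=="gr" else (-.2,))
for n in ims: cv2.imwrite(f"pics/end_{n}.png",cv2.cvtColor(ims[n],cv2.COLOR_RGB2BGR))
E
```

```text
t 50.45 pos [546.3  16.7 209.9] rot [-89.87   0.14  54.45] F [-1.4  0.3  0.2] grip 86.9 q [ 50.  15. -62.  97.  13.  77.  40.]
top cup_mid [(0.93, [216.0, 292.0], 903), (0.82, [211.0, 141.0], 435)]
top container_mid [(0.6, [435.0, 238.0], 1255)]
top colander_mid [(0.51, [259.0, 246.0], 187)]
top grater_mid [(0.74, [130.0, 230.0], 837)]
top mill_mid [(0.26, [436.0, 236.0], 1283)]
scene cup_mid [(0.78, [347.0, 252.0], 1053), (0.71, [324.0, 134.0], 352)]
scene container_mid [(0.74, [131.0, 196.0], 1216)]
scene colander_mid [(0.81, [278.0, 182.0], 1173), (0.66, [343.0, 256.0], 1107), (0.62, [273.0, 265.0], 420)]
scene grater_mid [(0.74, [147.0, 215.0], 896), (0.66, [406.0, 181.0], 707)]
scene mill_mid []
cup_mid ['top', 'scene'] [633.2 143.1] -7.7 0.312
cup_mid ['top'] [632.5 140.3] 0.1 0.555
cup_mid ['scene'] [634.2 142.9] -7.1 0.065
container_mid ['top', 'scene'] [ 427.7 -323.7] -12.1 0.09
container_mid ['top'] [ 427.9 -324.8] -13.1 0.075
container_mid ['scene'] [ 428.5 -322.5] -3.7 0.097
colander_mid ['top', 'scene'] [430.2  17.1] 19.6 0.55
colander_mid ['top'] [428.2  17.9] 25.7 0.899
colander_mid ['scene'] [430.5  17. ] 19.7 0.2
grater_mid ['top', 'scene'] [448.8 326.3] 148.4 0.127
grater_mid ['top'] [448.4 324.4] 151.3 0.123
grater_mid ['scene'] [445.6 329.4] 146.9 0.115
mill_mid [] [629. -11.] -11.5 nanfitn.py:21: RuntimeWarning: invalid value encountered in scalar divide
  print(l,c,np.round(r.x[:2]*1000,1),round(np.degrees(r.x[2]),1),round(r.fun/len(c),3))
```

View pics/end_scene.png

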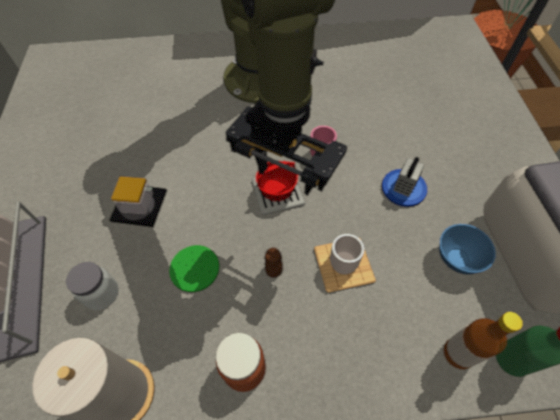

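View pics/end_top.png

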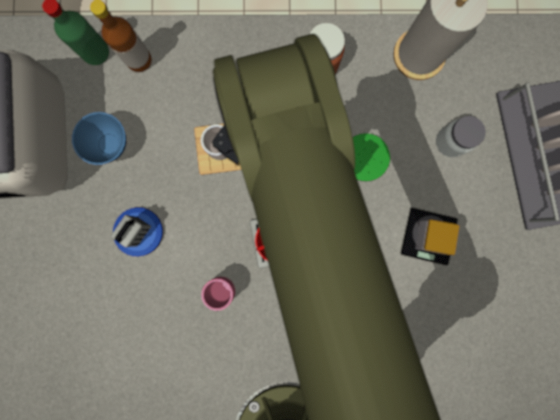

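Every item is on its own place, the holder (195,268) is empty, and the mill (273,262) is where it started. The gripper hangs free at z = 0.21 m, so I hand in.

```bash
python3 - <<'E'
from cell import env
print(env.sign_off())
E
```

```text
the job is handed in; nothing more can be done
None
```

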